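# Clear the transmitter dock and shut its covers

### The job

Pull every wireless transmitter that is still snapped into the docking station out of its bay and put them all inside the open bottom half of the black instrument case, standing or lying. Shut all five bay covers of the station, including those of bays that were empty from the start, pressing each one down until it clicks and stays flat. Leave the calculator where it lies.

Things in the scene. Friction and masses are not known exactly. Their poses are not given: they have to be found in the camera images.
- case_center (a point): Centre of the floor in the bottom half of the open black instrument case, 7 mm above the desk. That half is a tray, 100 mm (its x) by 196 mm (its y) inside, walls 3 mm thick, tops 26 mm above the desk; the lid is laid back on its +x side, reaching 190 mm from this point. Axes: x towards the lid, y along the case, z up. The case is loose (0.55 kg); place and yaw vary.
- dock: Grey docking station, fixed: block 66 mm deep (its x, -18 to +48 mm), 312 mm long (its y), top 34 mm above the desk. Origin at desk level under the line of bays; front faces its -x, z up. Five bays along y, 60 mm apart, each with a cover hinged at the rear. Sprung jaws in a bay hold a transmitter's stud: about 10 N straight up over the first 8 mm frees it, 20 mm of lift clears it.
- calculator: Bystander: pocket calculator, 125 mm (its x) by 75 mm (its y) by 14 mm, lying on the desk beyond the work, behind the dock's left end; origin at the centre of its underside, z up. To be left where it is.
- bay_1 (a point): Mouth of bay 1: centre of its socket opening (22 x 20 mm, 26 mm deep) in the dock's top face, 34 mm above the desk; axes as the dock's. The hinge line of its cover runs along y, 35 mm behind this point (+x) and 3.5 mm above it.
- bay_2 (a point): Mouth of bay 2: centre of its socket opening (22 x 20 mm, 26 mm deep) in the dock's top face, 34 mm above the desk; axes as the dock's. The hinge line of its cover runs along y, 35 mm behind this point (+x) and 3.5 mm above it.
- bay_3 (a point): Mouth of bay 3: centre of its socket opening (22 x 20 mm, 26 mm deep) in the dock's top face, 34 mm above the desk; axes as the dock's. The hinge line of its cover runs along y, 35 mm behind this point (+x) and 3.5 mm above it.
- bay_4 (a point): Mouth of bay 4: centre of its socket opening (22 x 20 mm, 26 mm deep) in the dock's top face, 34 mm above the desk; axes as the dock's. The hinge line of its cover runs along y, 35 mm behind this point (+x) and 3.5 mm above it.
- bay_5 (a point): Mouth of bay 5: centre of its socket opening (22 x 20 mm, 26 mm deep) in the dock's top face, 34 mm above the desk; axes as the dock's. The hinge line of its cover runs along y, 35 mm behind this point (+x) and 3.5 mm above it.
- sender_1_center (a point): Transmitter 1 (0.06 kg), None if absent: centre of its white housing, 32 (its x) x 24 (y) x 26 mm (z). Below the housing a dark snap stud, 18 x 16 mm, 20 mm long (flat foot 33 mm below this point). Docked: starts in bay 1, axes as the dock's, housing on the dock's top, point 47 mm above the desk, 36 mm free to its neighbours, the open cover 19 mm behind it.
- sender_2_center (a point): Transmitter 2 (0.06 kg), None if absent: centre of its white housing, 32 (its x) x 24 (y) x 26 mm (z). Below the housing a dark snap stud, 18 x 16 mm, 20 mm long (flat foot 33 mm below this point). Docked: starts in bay 2, axes as the dock's, housing on the dock's top, point 47 mm above the desk, 36 mm free to its neighbours, the open cover 19 mm behind it.
- sender_3_center (a point): Transmitter 3 (0.06 kg), None if absent: centre of its white housing, 32 (its x) x 24 (y) x 26 mm (z). Below the housing a dark snap stud, 18 x 16 mm, 20 mm long (flat foot 33 mm below this point). Docked: starts in bay 3, axes as the dock's, housing on the dock's top, point 47 mm above the desk, 36 mm free to its neighbours, the open cover 19 mm behind it.
- sender_4_center (a point): Transmitter 4 (0.06 kg), None if absent: centre of its white housing, 32 (its x) x 24 (y) x 26 mm (z). Below the housing a dark snap stud, 18 x 16 mm, 20 mm long (flat foot 33 mm below this point). Docked: starts in bay 4, axes as the dock's, housing on the dock's top, point 47 mm above the desk, 36 mm free to its neighbours, the open cover 19 mm behind it.
- sender_5_center (a point): Transmitter 5 (0.06 kg), None if absent: centre of its white housing, 32 (its x) x 24 (y) x 26 mm (z). Below the housing a dark snap stud, 18 x 16 mm, 20 mm long (flat foot 33 mm below this point). Docked: starts in bay 5, axes as the dock's, housing on the dock's top, point 47 mm above the desk, 36 mm free to its neighbours, the open cover 19 mm behind it.
- cover_1 (a joint): Hinge angle of the cover of bay 1, rad: 0 shut flat on the dock, 1.9 leaning back on its open stop. Brought forward past upright it falls by its own weight until its hook rests on a sprung catch at about 0.11 (not shut); about 4 to 8 N down on the front edge snaps it home, below 0.03, where the catch holds it.
- cover_1_edge (a point): Point on the outer face of cover 1, 50 mm from the hinge. The plate is 50 mm wide, 4 mm thick and ends 54 mm from the hinge (60 mm in the middle, with an 18 mm hook on its inner side). Shut, this is the point to press, 39.5 mm above the desk; open, the face looks back, away from the robot. x runs along the plate to the hinge, z out of the outer face.
- cover_2 (a joint): Hinge angle of the cover of bay 2, rad: 0 shut flat on the dock, 1.9 leaning back on its open stop. Brought forward past upright it falls by its own weight until its hook rests on a sprung catch at about 0.11 (not shut); about 4 to 8 N down on the front edge snaps it home, below 0.03, where the catch holds it.
- cover_2_edge (a point): Point on the outer face of cover 2, 50 mm from the hinge. The plate is 50 mm wide, 4 mm thick and ends 54 mm from the hinge (60 mm in the middle, with an 18 mm hook on its inner side). Shut, this is the point to press, 39.5 mm above the desk; open, the face looks back, away from the robot. x runs along the plate to the hinge, z out of the outer face.
- cover_3 (a joint): Hinge angle of the cover of bay 3, rad: 0 shut flat on the dock, 1.9 leaning back on its open stop. Brought forward past upright it falls by its own weight until its hook rests on a sprung catch at about 0.11 (not shut); about 4 to 8 N down on the front edge snaps it home, below 0.03, where the catch holds it.
- cover_3_edge (a point): Point on the outer face of cover 3, 50 mm from the hinge. The plate is 50 mm wide, 4 mm thick and ends 54 mm from the hinge (60 mm in the middle, with an 18 mm hook on its inner side). Shut, this is the point to press, 39.5 mm above the desk; open, the face looks back, away from the robot. x runs along the plate to the hinge, z out of the outer face.
- cover_4 (a joint): Hinge angle of the cover of bay 4, rad: 0 shut flat on the dock, 1.9 leaning back on its open stop. Brought forward past upright it falls by its own weight until its hook rests on a sprung catch at about 0.11 (not shut); about 4 to 8 N down on the front edge snaps it home, below 0.03, where the catch holds it.
- cover_4_edge (a point): Point on the outer face of cover 4, 50 mm from the hinge. The plate is 50 mm wide, 4 mm thick and ends 54 mm from the hinge (60 mm in the middle, with an 18 mm hook on its inner side). Shut, this is the point to press, 39.5 mm above the desk; open, the face looks back, away from the robot. x runs along the plate to the hinge, z out of the outer face.
- cover_5 (a joint): Hinge angle of the cover of bay 5, rad: 0 shut flat on the dock, 1.9 leaning back on its open stop. Brought forward past upright it falls by its own weight until its hook rests on a sprung catch at about 0.11 (not shut); about 4 to 8 N down on the front edge snaps it home, below 0.03, where the catch holds it.
- cover_5_edge (a point): Point on the outer face of cover 5, 50 mm from the hinge. The plate is 50 mm wide, 4 mm thick and ends 54 mm from the hinge (60 mm in the middle, with an 18 mm hook on its inner side). Shut, this is the point to press, 39.5 mm above the desk; open, the face looks back, away from the robot. x runs along the plate to the hinge, z out of the outer face.
Not all that is in view belongs to the job. What is shaped like the part that bears sender_4_center but blue is not meant.

How it is judged:
By the outcome, as a careful person would: the job done as asked, in the order asked, and still so for the second after the job is handed in, with the robot touching nothing.
Of sender_1, sender_2, sender_3, sender_4, sender_5 only 3 to 5 are there at a start; the rules pass over those that are not, and their reading is None.
At some moment in a run one of gauge_case may be knocked a few centimetres aside while the robot is not near it.
Once in a run the grip may slacken for a moment while it holds something.
It also fails if it takes over 210 s, if anything falls off the work surface, if the arm or the gripper's body presses on something with over 40 N, if the wrist force passes 120 N, or if a joint passes its speed limit or range.

### The arm

A 6-joint arm with a two-finger parallel gripper is mounted at the origin on a cart in front of the work surface, level with it; the furniture and walls round the work are solid. World frame = base frame: x ahead of the robot, y to its left, z up, the work surface at z = 0. Lengths are in mm, angles in rad, forces in N, time in s.
With the tool pointing down it reaches from about 350 to 925 mm from the base axis. Payload 6.4 kg.
Tool frame: the origin (TCP) lies at the very end of the fingers, on their centre line; the grasp point (between the pads) lies 19 mm behind it (env.hold_point_z is the distance from the TCP to the grasp point, in mm); z points along the fingers, y is the line along which they close (so a half turn about z gives the same grasp; the last joint's range is limited). The gripper opens to 85 mm and grips with 20 to 120 N. Pads are 22 mm wide; open, the fingers measure 114 mm over their backs; the gripper's body (76 mm by 85 mm) begins 54 mm behind the grasp point. The pads swing forward as they close: fully open they stand 13 mm farther back than shut.
Start: joints at [-1.383, 0.245, 1.558, -0, 1.339, -0.174], TCP at [230.078, -607.929, 231.29] pointing down, gripper open.
Joint ranges: [-3.13, 3.13], [-1.02, 2.26], [0.13, 2.54], [-0.95, 4.09], [0.21, 2.88], [-2.74, 2.74]. Speed limits (rad/s): [2.57, 2.57, 3.14, 3.14, 3.14, 3.14].

### API

Orientations are given as a unit quaternion [w, x, y, z].
In Python, from workcell import sensors, imaging, hand_in, env gives the robot as it stands.
- The arm moves only by the shell command python3 -m crank 'ROWS' [FORCE]. ROWS is JSON, one flat list of numbers, 7 for each row, row after row: the shift along the tool's x, y, z in cm, then the turn, a rotation vector about the tool's x, y, z in rad, then the closure, from 0 (fully open) to 1 (shut). In form: [x, y, z, rx, ry, rz, claw, x, y, z, rx, ry, rz, claw, ...]. A call has 1 to 10 rows; each row shifts and turns the commanded pose from where the row before left it, along the tool's axes as they then stand; what a row does not reach is not made up. A row lasts 1/12 s, in which the tool goes at most 41.7 mm and 7.16 degrees, less where a joint would pass 70% of its speed; a pose out of reach is approached as far as the arm can. A call is refused whole if a number of a shift passes 4.17 or a number of a turn 0.125, either way. A call with a gripper value outside its range is refused whole. The fingers move at their own pace and stop on an object; FORCE is the grip in N (left out, the last holds). Time passes only in rows, so rows that do not move let the fingers close. It gives the time, the measured TCP pose, the force, the opening and the grip force at its end, in the units of the state.
- sensors.read_state(): the state, without advancing time (a new reading comes with each control period).
- imaging.grab_frame(name): name is "scene" or "side" or "wrist"; returns a dict with "img" (384x512x3 uint8, blue, green, red), "range_z" (384x512 float32, mm along the optical axis (not along the pixel's ray), 0 where there is no reading), "intrinsics" (3x3 intrinsics, pixels), "dist" ([k1, k2, p1, p2, k3] as OpenCV has them; the pictures are not rectified), "world_from_camera" (4x4, takes a point from camera to world coordinates). Camera axes: x right, y down, z forward; pixel columns grow to the right and rows downward; lengths in mm; the calibration is good to about 2 mm. A picture is of the moment at which its call begins.
- hand_in(): hands the job in; it is judged then, once.
The state is a dict: "t": time; "joints": joint angles; "qd": joint speeds; "joint_torque": joint torques, N m; "tcp_pos": TCP position; "tool_rot": TCP orientation; "force": force on the tool from outside, world axes, zero at the start; "wrist_torque": the same for the moment, N m; "width": finger opening in mm; "finger_force": force on a finger pad.
Only numpy, scipy, OpenCV 4.12 (cv2) and the standard library are available. Lean on these libraries where they do the work, as an engineer would, in place of code of your own. Each camera call takes 0.05 s, during which the arm holds its last target. There are 200 camera calls.

## Working session

There is one attempt and no reset: what is moved stays moved. The work goes in short steps, Python scripts to look and compute and a shell command to move; the robot and the scene stay as the last step left them, time stands still between calls to the robot, and variables do not carry over. Pictures are saved under pics/ and viewed, at most 14 in all, crops included, and the job is handed in when it is done.

```bash
mkdir -p pics; ls; cat > h.py <<'E'
import numpy as np, cv2
from workcell import sensors, imaging, hand_in, env
from scipy.spatial.transform import Rotation as R
def snap(n,f=None):
    d=imaging.grab_frame(n)
    if f: cv2.imwrite('pics/'+f,d['img'])
    return d
def cloud(d):
    h,w=d['range_z'].shape
    u,v=np.meshgrid(np.arange(w),np.arange(h))
    p=cv2.undistortPoints(np.stack([u,v],-1).reshape(-1,1,2).astype(np.float64),d['intrinsics'],np.array(d['dist'])).reshape(h,w,2)
    z=d['range_z'].astype(float)
    P=np.dstack([p[...,0]*z,p[...,1]*z,z,np.ones_like(z)])
    W=(P@np.array(d['world_from_camera']).T)[...,:3]
    W[z<=0]=np.nan
    return W
E
python3 - <<'E'
from h import *
for n in ('scene','side','wrist'):
    d=snap(n,n+'0.png'); W=cloud(d); np.savez('/tmp/'+n+'0.npz',W=W,img=d['img']); print(n,np.round(d['world_from_camera'],2).tolist(),d['intrinsics'][0][0])
s=sensors.read_state(); print(s)
a=cv2.imread('pics/scene0.png');b=cv2.imread('pics/side0.png')
E
```

```text
pics
scene [[0.56, -0.39, 0.73, -211.24], [-0.83, -0.26, 0.49, -566.45], [0.0, -0.88, -0.47, 587.14], [0.0, 0.0, 0.0, 1.0]] 419.97542765273016
side [[0.98, -0.08, 0.2, 430.52], [-0.22, -0.45, 0.86, -814.06], [0.02, -0.89, -0.46, 504.03], [0.0, 0.0, 0.0, 1.0]] 382.38497250750487
wrist [[0.35, -0.89, -0.3, 308.17], [-0.94, -0.34, -0.11, -577.8], [-0.0, 0.32, -0.95, 372.42], [0.0, 0.0, 0.0, 1.0]] 323.5617626365136
{'t': 0.15, 'joints': array([-1.38308700e+00,  2.45686361e-01,  1.55870632e+00,  3.07622390e-06,
        1.33872340e+00, -1.74128011e-01]), 'qd': array([-0.00062994, -0.00125326, -0.0032775 ,  0.00058688,  0.00094691,
       -0.00083204]), 'joint_torque': array([-5.44499235e-04, -4.29987752e+01, -3.26550472e+01, -1.64812786e-04,
        3.56671633e-03,  4.51569491e-06]), 'tcp_pos': array([ 230.00500513, -607.4951856 ,  230.42742455]), 'tool_rot': array([-7.61709504e-04,  9.83678587e-01,  1.79932923e-01, -3.67594546e-06]), 'force': array([-0.13515628,  0.68538206,  0.44553277]), 'wrist_torque': array([-0.00820106,  0.02375498, -0.01801468]), 'finger_force': 0.0, 'width': 85.5525163609479}
```

View pics/scene0.png

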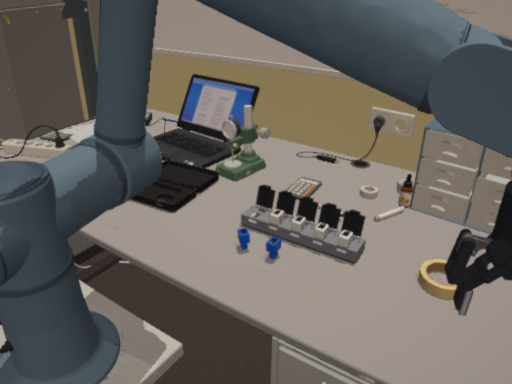

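View pics/side0.png

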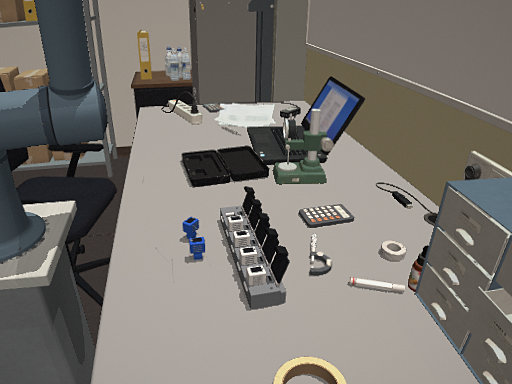

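Scene view: dock spans roughly (245,215)–(360,245), with white senders in it, two blue decoys at (243,238) and (273,247), and the black case at (175,183). The side view shows the dock from (225,210) to (280,300), four white senders, and the case at (225,165).

```bash
python3 - <<'E'
from h import *
for n in ('scene','side'):
    f=np.load(f'/tmp/{n}0.npz'); W=f['W']; im=f['img'].astype(int); Z=W[...,2]
    roi=(W[...,0]>300)&(W[...,0]<950)&(W[...,1]>-500)&(W[...,1]<500)
    wh=(im.min(-1)>140)&roi&(Z>45)&(Z<75)&(np.ptp(im,axis=-1)<40)
    k,l,st,c=cv2.connectedComponentsWithStats(wh.astype(np.uint8))
    for i in range(1,k):
        if st[i,4]>8:
            m=(l==i)&(Z>56); p=W[m]; print(n,'white',c[i].round(),st[i,4],len(p),np.median(p,0).round(1) if len(p) else '')
    m=roi&(abs(Z-34)<2.5); 
    k,l,st,c=cv2.connectedComponentsWithStats(cv2.morphologyEx(m.astype(np.uint8),cv2.MORPH_CLOSE,np.ones((5,5))))
    for i in range(1,k):
        if st[i,4]>150:
            p=W[(l==i)&m]; r=cv2.minAreaRect(p[:,:2].astype(np.float32)); print(n,'z34',c[i].round(),len(p),r)
    dk=roi&(im.max(-1)<60)&(Z>1)
    k,l,st,c=cv2.connectedComponentsWithStats(dk.astype(np.uint8))
    for i in range(1,k):
        if st[i,4]>60:
            p=W[l==i]; print(n,'dark',c[i].round(),st[i,:].tolist(),np.percentile(p,[2,50,98],axis=0).round().tolist(),cv2.minAreaRect(p[:,:2].astype(np.float32)))
E
```

```text
scene white [215. 126.] 27 27 [946.4 411.7  64.8]
scene white [276. 214.] 41 38 [ 539.1 -112.7   58.3]
scene white [298. 221.] 38 35 [ 541.3 -173.3   58.3]
scene white [321. 228.] 48 46 [ 543.6 -232.5   59.3]
scene white [345. 235.] 54 54 [ 547.4 -291.7   59.3]
scene z34 [237. 164.] 163 ((790.24365234375, 180.31234741210938), (84.790771484375, 133.69139099121094), 81.604248046875)
scene z34 [432. 205.] 133 ((852.418701171875, -410.3566589355469), (175.7798614501953, 24.381187438964844), 83.21321868896484)
scene z34 [301. 228.] 933 ((559.8093872070312, -167.70562744140625), (59.17448425292969, 310.8426208496094), 2.284493923187256)
scene dark [186. 171.] [131, 125, 101, 87, 3967] [[463.0, 179.0, 4.0], [672.0, 303.0, 17.0], [935.0, 485.0, 44.0]] ((715.7776489257812, 325.1900939941406), (569.3840942382812, 258.44000244140625), 28.56108283996582)
scene dark [408. 182.] [404, 175, 8, 13, 69] [[854.0, -347.0, 63.0], [861.0, -338.0, 75.0], [869.0, -330.0, 97.0]] ((860.690185546875, -338.8179626464844), (14.654131889343262, 20.237459182739258), 15.998075485229492)
scene dark [265. 196.] [257
[... 2489 characters left out ...]
16016, 136.12677001953125), 65.95728302001953)
side dark [226. 234.] [221, 220, 12, 29, 66] [[529.0, -154.0, 4.0], [531.0, -96.0, 14.0], [533.0, -30.0, 30.0]] ((531.1305541992188, -95.2227554321289), (1.3384027481079102, 134.18568420410156), 1.9062111377716064)
side dark [422. 256.] [417, 246, 12, 20, 108] [[853.0, -357.0, 63.0], [862.0, -339.0, 79.0], [867.0, -331.0, 108.0]] ((858.475830078125, -343.92022705078125), (31.589027404785156, 11.185436248779297), 58.5493049621582)
side dark [242. 279.] [231, 250, 20, 58, 153] [[534.0, -322.0, 3.0], [537.0, -259.0, 13.0], [540.0, -162.0, 29.0]] ((536.4425659179688, -237.64492797851562), (1.2738673686981201, 170.39187622070312), 2.0944604873657227)
```

```bash
python3 - <<'E'
import cv2,numpy as np
a=cv2.imread('pics/scene0.png')[165:275,120:380];b=cv2.imread('pics/side0.png')[130:310,170:360]
a=cv2.resize(a,(780,330),interpolation=cv2.INTER_CUBIC)
b=cv2.resize(b,None,fx=3,fy=3,interpolation=cv2.INTER_CUBIC)
cv2.imwrite('pics/c1.png',a);cv2.imwrite('pics/c2.png',b)
E
```

```text
(no output)
```

View pics/c2.png

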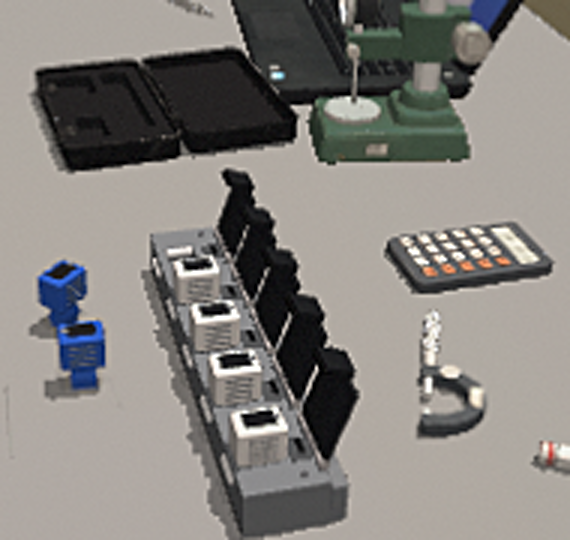

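The crop shows four white senders in the four bays nearest the side camera. The far (+y) bay is empty, all five covers are open, and the case lies beyond the dock. Next I go above the dock for a close look.

```bash
cat >> h.py <<'E'
def go(x,y,z,yaw=None):
    """remaining move in tool axes (cm) after turning to yaw (deg, heading of tool x)"""
    s=sensors.read_state(); w,a,b,c=s['tool_rot']; r=R.from_quat([a,b,c,w]); X=r.as_matrix()[:,0]
    y0=np.degrees(np.arctan2(X[1],X[0])); yaw=y0 if yaw is None else yaw
    d=np.array([x,y,z])-s['tcp_pos']; t=np.radians(yaw)
    print('t %.1f'%s['t'],'tcp',s['tcp_pos'].round(1),'yaw %.2f tilt %.2f'%(y0,np.degrees(np.arccos(-r.as_matrix()[2,2]))),'w %.1f F'%s['width'],s['force'].round(1),'gf %.1f'%s['finger_force'],
     '| rz %.3f  shift cm %s'%(-np.radians((yaw-y0+180)%360-180),(np.array([d[0]*np.cos(t)+d[1]*np.sin(t),d[0]*np.sin(t)-d[1]*np.cos(t),-d[2]])/10).round(2)))
E
python3 -m crank '[0,0,0,0,0,0.105,0, 0,0,0,0,0,0.105,0, 0,0,0,0,0,0.105,0, 2.4,-3.01,0.21,0,0,0,0, 2.4,-3.01,0.21,0,0,0,0, 2.4,-3.01,0.21,0,0,0,0, 2.4,-3.01,0.21,0,0,0,0, 2.4,-3.01,0.21,0,0,0,0, 2.4,-3.01,0.21,0,0,0,0, 2.4,-3.01,0.21,0,0,0,0]' 40
python3 -m crank '[2.4,-3.01,0.21,0,0,0,0.4, 2.4,-3.01,0.21,0,0,0,0.4, 2.4,-3.01,0.21,0,0,0,0.4, 2.4,-3.01,0.21,0,0,0,0.4, 2.4,-3.01,0.21,0,0,0,0.4, 2.4,-3.01,0.21,0,0,0,0.4, 2.4,-3.01,0.21,0,0,0,0.4, 0,0,0,0,0,0,0.4, 0,0,0,0,0,0,0.4, 0,0,0,0,0,0,0.4]'
python3 - <<'E'
from h import *
go(546,-170,200,2.7)
d=snap('wrist','w1.png'); W=cloud(d); np.savez('/tmp/w1.npz',W=W,img=d['img'])
E
```

```text
t: 0.98
tcp_pos: [388.7, -387.8, 216.3]
tool_rot: [-0.0, 1.0, 0.023, -0.0]
force: [0.1, -0.1, -0.5]
width: 85.5
finger_force: 0.0
t: 1.82
tcp_pos: [545.8, -171.2, 201.6]
tool_rot: [0.0, 1.0, 0.024, -0.0]
force: [-0.7, 0.3, 0.3]
width: 51.3
finger_force: 0.0
t 1.8 tcp [ 545.8 -171.2  201.6] yaw 2.71 tilt 0.04 w 51.3 F [-0.7  0.3  0.3] gf 0.0 | rz 0.000  shift cm [ 0.03 -0.12  0.16]
```

View pics/w1.png

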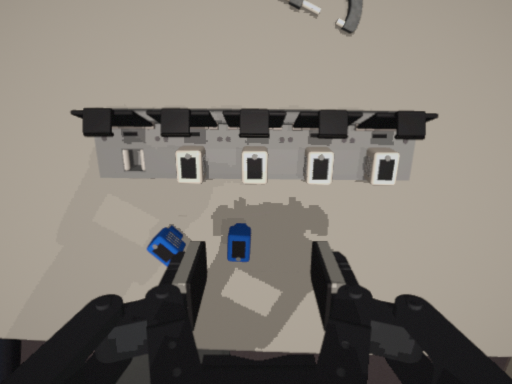

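Wrist view: white senders at (189,166), (254,166), (320,167) and (385,168), and the empty socket at (134,160). Blue decoys are at (166,246) and (240,243).

```bash
cat >> h.py <<'E'
def ray(d,uv,z):
    p=cv2.undistortPoints(np.array(uv,float).reshape(-1,1,2),d['intrinsics'],np.array(d['dist'])).reshape(-1,2)
    T=np.array(d['world_from_camera']); D=np.c_[p,np.ones(len(p))]@T[:3,:3].T
    return T[:3,3]+D*((z-T[2,3])/D[:,2:])
def senders(d,zmin=50,zt=60):
    W=cloud(d); im=d['img'].astype(int)
    m=(im.min(-1)>110)&(np.ptp(im,axis=-1)<45)&(W[...,2]>zmin)&(W[...,2]<zt+8)
    m=cv2.morphologyEx(m.astype(np.uint8),cv2.MORPH_CLOSE,np.ones((3,3)))
    o=[]
    for c in cv2.findContours(m,cv2.RETR_EXTERNAL,cv2.CHAIN_APPROX_NONE)[0]:
        if cv2.contourArea(c)<150: continue
        p=ray(d,c.reshape(-1,2),zt)[:,:2].astype(np.float32); o.append((cv2.minAreaRect(p),c.reshape(-1,2).mean(0).round()))
    return o
E
python3 - <<'E'
from h import *
d=snap('wrist')
for o in senders(d): print(o)
W=cloud(d); im=d['img'].astype(int)
m=(im[...,0]>im[...,2]+60)&(W[...,2]>3); p=W[m]; print('blue',np.percentile(p,[1,50,99],axis=0).round())
m=(abs(W[...,2]-34)<2)&(W[...,0]>500)&(W[...,0]<620); r=cv2.minAreaRect(W[m][:,:2].astype(np.float32)); print(r)
m=(W[...,2]>80)&(W[...,0]>570); print(np.percentile(W[m],[1,50,99],axis=0).round())
# case from side cam
d=snap('side'); W=cloud(d); np.savez('/tmp/s1.npz',W=W,img=d['img'])
m=(W[...,2]>20)&(W[...,2]<32)&(W[...,0]>430)&(W[...,0]<760)&(W[...,1]>120)&(W[...,1]<450)
print(cv2.minAreaRect(W[m][:,:2].astype(np.float32)),m.sum())
g=np.zeros((70,70),int)
for x,y,z in W[(W[...,0]>430)&(W[...,0]<780)&(W[...,1]>120)&(W[...,1]<470)]: g[int((x-430)/10),int((y-120)/10)]=max(z,g[int((x-430)/10),int((y-120)/10)])
for r_ in g[:36,:36]: print(' '.join('%2d'%v for v in r_))
E
```

```text
(((558.6121215820312, -285.1131591796875), (24.24091911315918, 33.37491226196289), 89.29271697998047), array([383., 167.]))
(((556.139404296875, -225.82705688476562), (32.78446960449219, 24.19645881652832), 2.634065866470337), array([319., 167.]))
(((554.21484375, -167.0664825439453), (32.73210144042969, 23.648508071899414), 1.6546907424926758), array([254., 166.]))
(((551.63623046875, -107.1341323852539), (32.739593505859375, 23.421140670776367), 2.496331214904785), array([188., 165.]))
blue [[ 440. -165.    5.]
 [ 465. -143.   44.]
 [ 477.  -60.   47.]]
((561.5361938476562, -166.06736755371094), (56.359676361083984, 313.1897888183594), 2.572633743286133)
[[ 584. -302.   81.]
 [ 600. -165.   96.]
 [ 612.  -27.  100.]]
((605.945556640625, 291.17193603515625), (307.34466552734375, 313.9622802734375), 0.339317262172699) 662
 0  0  0  0  0  1  0  0  0  0  0  0  0  0  1  0  0  0  0  0  0  0  0  0  0  0  1  1  0  0  0  0  0  0  0  0
 0  0  0  1  0  0  0  0  0  0  0  0  0  0  0  0  0  0  2  1  0  0  0  1  0  0  0  1  0  0  0  1  0  0  0  0
 0  0  0  0  0  0  1  0  0  0  0  0  0  0  0  0  0
[... 2944 characters left out ...]
21 21 20 20 20 20 21 20 21  0
 0 10 33 34 38 41 40 40 39 35 34 30  0  1  0  0 19 19 21 20 20 20 20 21 20 21 20 20 20 19 21 19 20 21  0  0
 1 21 33 164 180 184 185 185 182 173  0  0  0  0  0  0 18 20 20 20 20 21 20 20 20 20 21 20 21 20 20 19 21 20 19  0
 0 24 34 158 177 181 198 182 162 167 33  0  0  0  0  0 19 19 20 20 19 19 20 21 21 20 20 20 20 20 20 20 19 20 20  0
 2 29 32 157 180 181 197 119 40 40  0  0  0  0  0  0 18 20 20 20 21 20 20 20 21 20 20 19 19 20 19 20 21 18 20  0
 0 25 34 35 142 181 180 120 40 40  0  0  0  0  0  0 18 18 19 20 20 20 21 20 21 18 20 20 19 19 18 20 19 19 21  0
 0  0  0  0  0  0  0  0  0  0  0  0  0  0  0  0  0  0  0  0  0  0  0  0  0  0  0  0  0  0  0  0  0  0  0  0
```

```bash
python3 -m crank '[0.43,-3.19,0,0,0,0,0.4, 0.43,-3.19,0,0,0,0,0.4, 0,0,3.3,0,0,0,0.4, 0,0,3.3,0,0,0,0.4, 0,0,3.3,0,0,0,0.4, 0,0,3.0,0,0,0,0.4, 0,0,0,0,0,0,0.4]'
python3 - <<'E'
from h import *
go(551.6,-107.1,39,2.5)
d=snap('wrist','w2.png')
for o in senders(d): print(o)
E
```

```text
t: 2.55
tcp_pos: [546.6, -106.3, 66.6]
tool_rot: [-0.002, 1.0, 0.022, -0.006]
force: [-0.9, -0.0, -2.2]
width: 51.1
finger_force: 0.0
t 2.5 tcp [ 546.6 -106.3   66.6] yaw 2.57 tilt 0.71 w 51.1 F [-0.9 -0.  -2.2] gf 0.0 | rz 0.001  shift cm [0.5  0.1  2.76]
(((551.8341674804688, -106.607177734375), (32.28007888793945, 23.782001495361328), 2.67720627784729), array([261., 238.]))
(((557.5155639648438, -222.45526123046875), (34.40428924560547, 28.290727615356445), 0.79176926612854), array([483., 239.]))
(((555.5130004882812, -164.6317596435547), (34.502174377441406, 24.615968704223633), 2.398503541946411), array([373., 238.]))
```

View pics/w2.png

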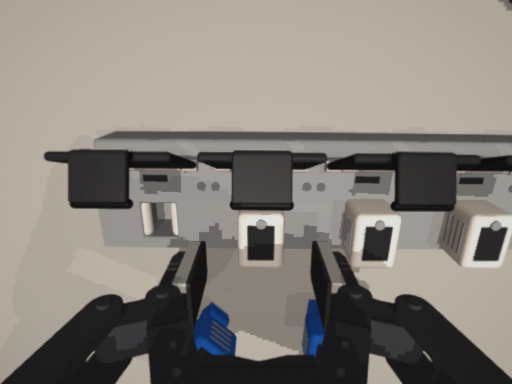

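The sender at (261,238) lies centred between the fingers at (190,270) and (328,270).

```bash
python3 -m crank '[0,0,0,0,0,0,0.4, 0.25,0,0,0,0,0,0.4]'
python3 - <<'E'
from h import *
go(551.8,-106.7,39,2.5)
E
```

```text
t: 2.77
tcp_pos: [555.6, -108.2, 75.5]
tool_rot: [0.001, 1.0, 0.023, 0.002]
force: [0.0, -0.1, 0.1]
width: 51.2
finger_force: 0.0
t 2.8 tcp [ 555.6 -108.2   75.5] yaw 2.62 tilt 0.24 w 51.2 F [ 0.  -0.1  0.1] gf 0.0 | rz 0.002  shift cm [-0.37 -0.17  3.65]
```

```bash
python3 -m crank '[-0.35,-0.15,1.2,0,0,0,0.4, 0,0,1.2,0,0,0,0.4, 0,0,1.0,0,0,0,0.4, 0,0,0.2,0,0,0,0.4, 0,0,0,0,0,0,1, 0,0,0,0,0,0,1, 0,0,0,0,0,0,1, 0,0,0,0,0,0,1]' 60
python3 - <<'E'
from h import *
go(551.8,-106.7,39,2.5)
E
```

```text
t: 3.43
tcp_pos: [551.0, -106.4, 37.3]
tool_rot: [0.001, 1.0, 0.024, 0.001]
force: [1.0, -3.8, -1.8]
width: 22.9
finger_force: 60.5
t 3.4 tcp [ 551.  -106.4   37.3] yaw 2.70 tilt 0.11 w 22.9 F [ 1.  -3.8 -1.8] gf 60.5 | rz 0.003  shift cm [ 0.08  0.03 -0.17]
```

```bash
python3 -m crank '[0,0,-0.3,0,0,0,1, 0,0,-0.4,0,0,0,1, 0,0,-0.5,0,0,0,1, 0,0,-0.8,0,0,0,1, 0,0,-1.5,0,0,0,1, 0,0,-2.5,0,0,0,1, 0,0,-3,0,0,0,1, 0,0,-2.5,0,0,0,1, 0,0,-0.5,0,0,0,1, 0,0,0,0,0,0,1]'
python3 - <<'E'
from h import *
go(500,180,180,6.5)
d=snap('wrist','w3.png')
E
```

```text
t: 4.27
tcp_pos: [552.3, -105.8, 160.3]
tool_rot: [0.001, 1.0, 0.023, 0.003]
force: [0.1, 0.0, -0.7]
width: 23.0
finger_force: 60.8
t 4.3 tcp [ 552.3 -105.8  160.3] yaw 2.69 tilt 0.35 w 23.0 F [ 0.1  0.  -0.7] gf 60.8 | rz -0.066  shift cm [ -1.96 -28.99  -1.97]
```

View pics/w3.png

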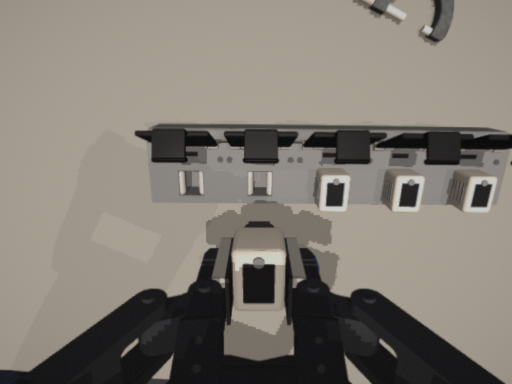

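The sender at (258,270) is held. Bays at (192,183) and (260,183) are empty.

```bash
python3 -m crank '[-0.23,-1.5,-0.4,0,0,0,1, -0.23,-3.3,-0.4,0,0,0,1, -0.23,-3.6,-0.4,0,0,0,1, -0.23,-3.6,-0.4,0,0,0,1, -0.23,-3.6,-0.4,0,0,0,1, -0.23,-3.6,-0.4,0,0,0,1, -0.23,-3.6,-0.4,0,0,0,1, -0.23,-3.6,-0.4,0,0,0,1, -0.23,-3.0,-0.4,0,0,0,1, -0.23,-1.3,-0.4,0,0,0,1]'
python3 -m crank '[0,0,0,0,0,-0.117,1, 0,0,0,0,0,-0.117,1, 0,0,0,0,0,-0.117,1, 0,0,0,0,0,-0.117,1, 0,0,0,0,0,-0.117,1, 0,0,0,0,0,-0.117,1, 0,0,0,0,0,-0.117,1, 0,0,0,0,0,-0.117,1, 0,0,0,0,0,-0.117,1, 0,0,0,0,0,-0.117,1]' | tail -2
python3 -m crank '[0,0,0,0,0,-0.117,1, 0,0,0,0,0,-0.117,1, 0,0,0,0,0,-0.117,1, 0,0,0,0,0,-0.117,1, 0,0,0,0,0,0,1, 0,0,0,0,0,0,1]'
python3 - <<'E'
from h import *
go(515,200,200,96.5)
d=snap('wrist','w4.png'); W=cloud(d); np.savez('/tmp/w4.npz',W=W)
m=(W[...,2]>22)&(W[...,2]<31)&(W[...,0]>420)&(W[...,0]<760)&(W[...,1]>120)&(W[...,1]<450)
np.set_printoptions(linewidth=200)
P=W[m]
# front wall top line: for bins of y take min x
b=[(y,np.percentile(P[(abs(P[:,1]-y)<5),0],2)) for y in range(190,390,10) if (abs(P[:,1]-y)<5).sum()>5]; print(np.round(b,1).tolist())
b=[(x,np.percentile(P[(abs(P[:,0]-x)<4),1],2),np.percentile(P[(abs(P[:,0]-x)<4),1],98)) for x in range(460,580,10) if (abs(P[:,0]-x)<4).sum()>5]; print(np.round(b,1).tolist())
E
```

```text
t: 5.15
tcp_pos: [510.6, 203.6, 195.1]
tool_rot: [-0.0, 1.0, 0.025, -0.002]
force: [0.5, 0.5, -1.0]
width: 22.7
finger_force: 60.8
width: 22.8
finger_force: 60.8
t: 6.48
tcp_pos: [512.3, 199.8, 195.7]
tool_rot: [-0.001, 0.667, 0.745, -0.001]
force: [0.2, -0.2, -0.9]
width: 22.9
finger_force: 60.8
t 6.5 tcp [512.3 199.8 195.7] yaw 96.36 tilt 0.14 w 22.9 F [ 0.2 -0.2 -0.9] gf 60.8 | rz -0.003  shift cm [-0.01  0.27 -0.43]
[[190.0, 472.0], [200.0, 471.0], [210.0, 468.7], [220.0, 468.0], [230.0, 467.5], [240.0, 465.7], [250.0, 464.8], [260.0, 463.9], [270.0, 462.6], [280.0, 461.9], [290.0, 460.2], [300.0, 459.6], [310.0, 458.3], [320.0, 457.2], [330.0, 456.5], [340.0, 455.2], [350.0, 568.2], [360.0, 568.5], [370.0, 686.9]]
[[460.0, 265.7, 341.7], [470.0, 186.0, 339.0], [480.0, 177.0, 231.1], [490.0, 177.7, 181.7], [500.0, 177.6, 182.9], [510.0, 178.8, 183.7], [520.0, 179.8, 184.6], [530.0, 180.9, 185.6], [540.0, 182.4, 186.8], [550.0, 183.2, 187.9], [560.0, 184.4, 188.7], [570.0, 186.5, 355.3]]
```

View pics/w4.png

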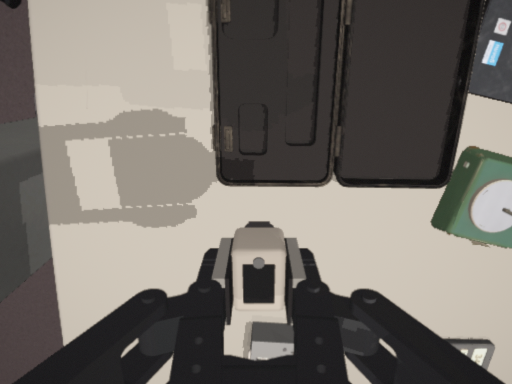

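The case tray is at (275,95) with shallow pockets in its floor insert, its near edge runs along row 182, and the sender is still held. I map the insert height in the case frame.

```bash
python3 - <<'E'
from h import *
P=np.vstack([np.load('/tmp/w4.npz')['W'].reshape(-1,3)])
P=P[np.isfinite(P).all(1)]
t=np.radians(6.4); q=P[:,:2]-[514.8,281]; u=q@[np.cos(t),np.sin(t)]; v=q@[-np.sin(t),np.cos(t)]
print('cols x -58..58 step 5; rows y')
for y in range(104,-110,-7):
    print('%4d'%y,' '.join('%3.0f'%np.median(P[s,2]) if (s:=(abs(u-x)<2.5)&(abs(v-y)<3.5)).sum() else ' --' for x in range(-58,62,5)))
E
```

```text
cols x -58..58 step 5; rows y
 104  --  --  --  --  --  --  --  --  --  --  --  --  --  --  --  --  --  --  --  --  --  --  --  --
  97  --  --  --  --  --  --  --  --  --  --  --  --  --  --  --  --  --  --  --  --  --  --  --  --
  90  --  --  --  --  --  --  --  --  --  --  --  --  --  --  --  --  --  --  --  --  --  --  --  --
  83  --  --  --  --  --  --  --  --  --  --  --  --  --  --  --  --  --  --  --  --  --  --  --  --
  76  -1  --  --  --  --  --  --  --  --  --  --  --  --  --  --  --  --  --  --  --  --  --  --  --
  69  -0  24  19  20  21   6   6   6   6   6   6   6   6  15  19   7   6   6   6   6   6  15  19  19
  62   0  24  20  20  21   7   6   6   6   6   6   6   6  18  19  12   6   6   6   6   6  18  19  19
  55   0  24  19  20  21   6   7   6   7   6   6   6   6  19  19   8   6   6   6   6   6  18  19  19
  48  -1  25  20   8   6   6   6   6   6   6   6   6   6  18  19   7   6   6   6   6   6  18  19  19
  41  -0  25  19  18   7   6   6   7   6   6   6   6  13  19  19  17   6   6   6   6   6  18  19  19
  34  -1  25  19  19  19  19  19  19  19  19  19  19  19  19
[... 1360 characters left out ...]
69 261 247 246  21 266 272 273 214 209 209 213 273 272 268  19  20 247 259 268 272 275  19  19
 -71 270 266 257 249 244 227 232 228 271 271 271 271 229 233 226 244 249 256 266 269 271 275  20  19
 -78  -0 268 252 251 250  19  19 232 218 219 219 218 232  19  19 249 251 252 268  19  19  19  19  19
 -85 253 255 254 251 249  19  19 232 218 219 219 218 232  19  19 249 251 254 255 252  19  19  19  19
 -92  -0  26 256 250  19  19  19 217 218 218 218 218 217  19  19  19 250 257  19  19  19  19  19  21
 -99  -0  --  25  24  24  24  24  24  25  25  25  25  24  24  25  24  24  24  24  24  24  24  24  24
-106  -0  -0  -1  -1  -1   0   0  --  --  --  --  --  --  --  --  --  --  --  --  --  --  --  --  --
```

```bash
python3 -m crank '[1.6,0.4,0,0,0,0,1, 3.3,1.1,0,0,0,0,1, 3.3,1.1,0,0,0,0,1, 3.2,1.1,1,0,0,0,1, 1.6,0.45,2,0,0,0,1, 0,0,3,0,0,0,1, 0,0,3,0,0,0,1, 0,0,2,0,0,0,1, 0,0,0.7,0,0,0,1, 0,0,0,0,0,0,1]'
python3 - <<'E'
from h import *
go(539,334,31,96.4)
E
```

```text
t: 7.37
tcp_pos: [537.8, 333.0, 77.2]
tool_rot: [-0.001, 0.666, 0.746, -0.002]
force: [0.6, -0.2, -0.3]
width: 22.9
finger_force: 60.8
t 7.4 tcp [537.8 333.   77.2] yaw 96.45 tilt 0.31 w 22.9 F [ 0.6 -0.2 -0.3] gf 60.8 | rz 0.001  shift cm [0.08 0.13 4.62]
```

```bash
python3 -m crank '[0.05,0.1,1,0,0,0,1, 0,0,1.2,0,0,0,1, 0,0,1.2,0,0,0,1, 0,0,0.7,0,0,0,1, 0,0,0.4,0,0,0,1, 0,0,0,0,0,0,1]'
python3 - <<'E'
from h import *
go(539,334,31,96.4)
E
```

```text
t: 7.87
tcp_pos: [539.8, 334.0, 33.5]
tool_rot: [-0.001, 0.666, 0.746, -0.001]
force: [-0.8, -0.3, -1.3]
width: 22.8
finger_force: 60.8
t 7.9 tcp [539.8 334.   33.5] yaw 96.52 tilt 0.13 w 22.8 F [-0.8 -0.3 -1.3] gf 60.8 | rz 0.002  shift cm [ 0.01 -0.08  0.25]
```

Foot is in the pocket with no contact force; down a touch more, release and rise.

```bash
python3 -m crank '[0,0,0.15,0,0,0,1, 0,0,0.05,0,0,0,1, 0,0,0,0,0,0,0.6, 0,0,0,0,0,0,0.55, 0,0,0,0,0,0,0.55, 0,0,-1.5,0,0,0,0.5, 0,0,-3,0,0,0,0.4, 0,0,-3.5,0,0,0,0.4, -3,0,-3.5,0,0,0,0.4, -3,0,-2,0,0,0,0.4]'
python3 -m crank '[-3,0,-1,0,0,0,0.4, -3,0,0,0,0,0,0.4, -2,0,0,0,0,0,0.4, 0,0,0,0,0,0,0.4]' | head -2
python3 - <<'E'
from h import *
go(554.2,-167,180,2.5)
d=snap('wrist','w5.png')
W=cloud(d)
for zt in (35,53):
  for o in senders(d,25,zt): print(zt,o)
m=(W[...,2]>22)&(W[...,2]<28); P=W[m]
t=np.radians(6.4); q=P[:,:2]-[514.8,281]; u=q@[np.cos(t),np.sin(t)]; v=q@[-np.sin(t),np.cos(t)]
print('front edge u',[round(float(np.percentile(u[(abs(v-y)<6)&(u<-30)],3)),1) for y in (-50,0,50)])
E
```

```text
t: 8.7
tcp_pos: [548.6, 278.8, 170.2]
tool_rot: [0.002, 0.665, 0.747, 0.003]
force: [1.6, 0.6, -0.4]
width: 51.2
finger_force: 0.0
t: 9.03
tcp_pos: [557.2, 195.1, 176.5]
t 9.0 tcp [557.2 195.1 176.5] yaw 96.31 tilt 0.15 w 51.3 F [-0.8 -0.5  0. ] gf 0.0 | rz 1.637  shift cm [-1.87 36.17 -0.35]
35 (((561.2362060546875, -13.695846557617188), (64.52692413330078, 19.829200744628906), 3.7188165187835693), array([241., 351.]))
35 (((758.620361328125, 182.0262451171875), (78.16981506347656, 66.36520385742188), 73.57406616210938), array([458., 213.]))
53 (((560.4334106445312, 4.816650390625), (60.43082046508789, 18.57047462463379), 3.7188143730163574), array([241., 351.]))
53 (((745.2879028320312, 188.1146240234375), (73.20768737792969, 62.152469635009766), 73.57408905029297), array([457., 213.]))
53 (((543.0278930664062, 324.782470703125), (23.698396682739258, 16.089792251586914), 6.3216872215271), array([257.,  12.]))
front edge u [-53.8, -52.9, -52.9]
```

View pics/w5.png

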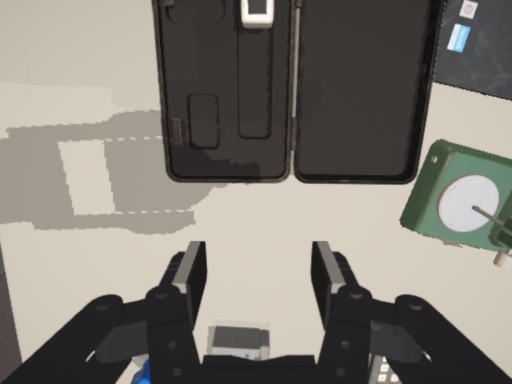

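The placed sender stands in the strip pocket at (257,8), and the case has not moved. Next is the second sender.

```bash
python3 -m crank '[0,0,0,0,0,0.117,0.4, 0,0,0,0,0,0.117,0.4, 0,0,0,0,0,0.117,0.4, 0,0,0,0,0,0.117,0.4, 0,0,0,0,0,0.117,0.4, 0,0,0,0,0,0.117,0.4, 0,0,0,0,0,0.117,0.4, 0,0,0,0,0,0.117,0.4, 0,0,0,0,0,0.117,0.4, 0,0,0,0,0,0.117,0.4]' | head -1
python3 -m crank '[0,0,0,0,0,0.117,0.4, 0,0,0,0,0,0.117,0.4, 0,0,0,0,0,0.117,0.4, 0,2,0,0,0,0.117,0.4, 0,3.8,0,0,0,0,0.4, 0,3.8,0,0,0,0,0.4, 0,3.8,0,0,0,0,0.4, 0,3.8,0,0,0,0,0.4, 0,3.8,0,0,0,0,0.4, 0,3.8,0,0,0,0,0.4]' | head -1
python3 -m crank '[-0.5,3.8,0,0,0,0,0.4, -0.5,3.6,0,0,0,0,0.4, -0.5,2.4,0.5,0,0,0,0.4, -0.3,1.2,2,0,0,0,0.4, 0,0.4,3,0,0,0,0.4, 0,0,2.5,0,0,0,0.4, 0,0,1.5,0,0,0,0.4, 0,0,0.5,0,0,0,0.4, 0,0,0,0,0,0,0.4, 0,0,0,0,0,0,0.4]'
python3 - <<'E'
from h import *
go(554.3,-166.5,38,2.6)
d=snap('wrist')
for o in senders(d): print(o)
E
```

```text
t: 9.92
t: 10.75
t: 11.58
tcp_pos: [558.4, -163.7, 75.6]
tool_rot: [0.0, 1.0, 0.024, 0.001]
force: [-0.2, -0.9, 0.8]
width: 51.2
finger_force: 0.0
t 11.6 tcp [ 558.4 -163.7   75.6] yaw 2.74 tilt 0.09 w 51.2 F [-0.2 -0.9  0.8] gf 0.0 | rz 0.002  shift cm [-0.43  0.27  3.76]
(((553.6859130859375, -166.58773803710938), (31.307815551757812, 23.340900421142578), 1.8280506134033203), array([264., 247.]))
(((559.5007934570312, -282.404296875), (34.65858459472656, 28.010713577270508), 1.235744595527649), array([472., 247.]))
(((557.6934204101562, -224.726318359375), (35.32280731201172, 24.33827781677246), 2.431868314743042), array([370., 245.]))
```

```bash
python3 -m crank '[-0.4,0.28,1.0,0,0,0,0.4, 0,0,1.3,0,0,0,0.4, 0,0,1.1,0,0,0,0.4, 0,0,0.3,0,0,0,0.4, 0,0,0,0,0,0,0.4, 0,0,0,0,0,0,1, 0,0,0,0,0,0,1, 0,0,0,0,0,0,1, 0,0,0,0,0,0,1]' 60
python3 -m crank '[0,0,-0.3,0,0,0,1, 0,0,-0.4,0,0,0,1, 0,0,-0.5,0,0,0,1, 0,0,-0.8,0,0,0,1, 0,0,-1.5,0,0,0,1, 0,0,-2.5,0,0,0,1, 0,0,-3,0,0,0,1, 0,0,-3,0,0,0,1, 0,0,-2,0,0,0,1, 0,0,-0.5,0,0,0,1]'
python3 - <<'E'
from h import *
go(520,190,180,2.7)
E
```

```text
t: 12.38
tcp_pos: [554.1, -167.2, 38.2]
tool_rot: [0.0, 1.0, 0.023, 0.001]
force: [-0.2, 0.3, 0.8]
width: 22.8
finger_force: 59.3
t: 13.22
tcp_pos: [556.4, -168.3, 189.2]
tool_rot: [0.002, 1.0, 0.023, 0.005]
force: [-0.3, -1.7, -0.1]
width: 22.8
finger_force: 60.8
t 13.2 tcp [ 556.4 -168.3  189.2] yaw 2.69 tilt 0.60 w 22.8 F [-0.3 -1.7 -0.1] gf 60.8 | rz -0.000  shift cm [ -1.95 -35.96   0.92]
```

```bash
python3 -m crank '[-0.2,-1.5,0,0,0,0,1, -0.2,-3.3,0,0,0,0,1, -0.2,-3.8,0,0,0,0,1, -0.2,-3.8,0,0,0,0,1, -0.2,-3.8,0,0,0,0,1, -0.2,-3.8,0,0,0,0,1, -0.2,-3.8,0,0,0,0,1, -0.2,-3.8,0,0,0,0,1, -0.2,-3.8,0,0,0,0,1, -0.2,-3.0,0,0,0,-0.117,1]'|head -1
python3 -m crank '[0,-1.2,0,0,0,-0.117,1, 0,0,0,0,0,-0.117,1, 0,0,0,0,0,-0.117,1, 0,0,0,0,0,-0.117,1, 0,0,0,0,0,-0.117,1, 0,0,0,0,0,-0.117,1, 0,0,0,0,0,-0.117,1, 0,0,0,0,0,-0.117,1, 0,0,0,0,0,-0.117,1, 0,0,0,0,0,-0.117,1]' | tail -2
python3 -m crank '[0,0,0,0,0,-0.117,1, 0,0,0,0,0,-0.117,1, 0,0,0,0,0,-0.117,1, 0,0,0,0,0,0,1, 0,0,0,0,0,0,1]'|tail -2
cat >> h.py <<'E'
def case(d,c=(514.8,281.),yaw=6.4):
    W=cloud(d); P=W[(W[...,2]>21.5)&(W[...,2]<28)]; c=np.array(c)
    for _ in range(3):
        t=np.radians(yaw); e=np.array([[np.cos(t),np.sin(t)],[-np.sin(t),np.cos(t)]]); q=(P[:,:2]-c)@e.T
        F=[];
        for v in range(-80,85,8):
            s=q[(abs(q[:,1]-v)<4)&(q[:,0]<-40)&(q[:,0]>-68),0]
            if len(s)>8: F.append((v,np.percentile(s,3)))
        B=[np.percentile(s,3) for u in range(-40,41,8) if len(s:=q[(abs(q[:,0]-u)<4)&(q[:,1]<-88)&(q[:,1]>-125),1])>8]
        if len(F)<4 or len(B)<3: print('case not seen',len(F),len(B)); return c,yaw
        F=np.array(F); k=np.polyfit(F[:,0],F[:,1],1)
        c=c+np.array([k[1]+53,np.median(B)+101])@e; yaw-=np.degrees(np.arctan(k[0]))
    print('case',c.round(1),round(yaw,2)); return c,yaw
def cp(c,yaw,u,v):
    t=np.radians(yaw); return c[0]+u*np.cos(t)-v*np.sin(t), c[1]+u*np.sin(t)+v*np.cos(t)
E
python3 - <<'E'
from h import *
d=snap('wrist','w6.png'); c,y=case(d); X=cp(c,y,30,5); print(X); go(*X,31,y+90)
E
```

```text
t: 14.05
width: 23.0
finger_force: 60.8
width: 23.0
finger_force: 60.8
case [514.5 281.2] 6.08
(np.float64(543.8448217117638), np.float64(289.3472325714142))
t 15.3 tcp [514.6 187.8 181.6] yaw 96.39 tilt 0.11 w 22.6 F [ 0.7 -0.2 -0.4] gf 60.8 | rz 0.006  shift cm [ 9.79  3.98 15.06]
```

```bash
python3 -m crank '[1.5,0.4,0,0,0,0,1, 2.8,1.3,0,0,0,0,1, 2.8,1.3,1,0,0,0,1, 1.9,0.8,2,0,0,0,1, 0.8,0.2,3,0,0,0,1, 0,0,3,0,0,0,1, 0,0,2,0,0,0,1, 0,0,0.5,0,0,0,1, 0,0,0,0,0,0,1, 0,0,0,0,0,0,1]'
python3 - <<'E'
from h import *
go(543.8,289.3,31.5,96.3)
E
```

```text
t: 16.18
tcp_pos: [544.7, 289.6, 68.4]
tool_rot: [0.0, 0.666, 0.746, 0.0]
force: [0.4, -0.7, 0.2]
width: 23.1
finger_force: 60.8
t 16.2 tcp [544.7 289.6  68.4] yaw 96.48 tilt 0.06 w 23.1 F [ 0.4 -0.7  0.2] gf 60.8 | rz 0.003  shift cm [-0.02 -0.09  3.69]
```

```bash
python3 -m crank '[0,-0.05,1,0,0,0,1, 0,0,1.2,0,0,0,1, 0,0,1.0,0,0,0,1, 0,0,0.4,0,0,0,1, 0,0,0.1,0,0,0,1, 0,0,0,0,0,0,1, 0,0,0,0,0,0,0.6, 0,0,0,0,0,0,0.55, 0,0,0,0,0,0,0.55]'
python3 -m crank '[0,0,-1.5,0,0,0,0.5, 0,0,-3,0,0,0,0.4, 0,0,-3.5,0,0,0,0.4, -2.5,0,-3.5,0,0,0,0.4, -2.5,0,-2,0,0,0,0.4, -2.5,0,-0.5,0,0,0,0.4, -2.5,0,0,0,0,0,0.4, 0,0,0,0,0,0,0.4, 0,0,0,0,0,0,0.4]'
python3 - <<'E'
from h import *
d=snap('wrist','w7.png'); case(d)
for o in senders(d,25,53): print(o)
go(557,-226.4,180,2.7)
E
```

```text
t: 16.93
tcp_pos: [543.5, 289.3, 30.2]
tool_rot: [-0.0, 0.666, 0.746, -0.0]
force: [1.3, -0.7, -0.2]
width: 39.1
finger_force: 0.0
t: 17.68
tcp_pos: [555.0, 189.9, 169.3]
tool_rot: [-0.0, 0.667, 0.745, 0.0]
force: [-0.0, -0.0, -0.2]
width: 51.4
finger_force: 0.0
case [514.6 281.2] 5.84
(((560.1754760742188, 5.189149379730225), (60.82756805419922, 14.760420799255371), 6.559738636016846), array([243., 353.]))
(((747.1368408203125, 194.28915405273438), (56.926483154296875, 58.30287551879883), 75.57368469238281), array([474., 202.]))
(((544.7620849609375, 287.37652587890625), (24.056413650512695, 30.821205139160156), 6.394965648651123), array([258.,  58.]))
(((543.4175415039062, 321.6915588378906), (23.66130828857422, 9.73483657836914), 6.41403341293335), array([261.,   7.]))
t 17.7 tcp [554.8 190.7 169.1] yaw 96.48 tilt 0.04 w 51.1 F [0.  0.6 0.8] gf 0.0 | rz 1.637  shift cm [-1.74 41.67 -1.09]
```

```bash
python3 -m crank '[0,0,-0.5,0,0,0.117,0.4, 0,0,-0.5,0,0,0.117,0.4, 0,0,0,0,0,0.117,0.4, 0,0,0,0,0,0.117,0.4, 0,0,0,0,0,0.117,0.4, 0,0,0,0,0,0.117,0.4, 0,0,0,0,0,0.117,0.4, 0,0,0,0,0,0.117,0.4, 0,0,0,0,0,0.117,0.4, 0,0,0,0,0,0.117,0.4]' | head -1
python3 -m crank '[0,0,0,0,0,0.117,0.4, 0,0,0,0,0,0.117,0.4, 0,0,0,0,0,0.117,0.4, 0,2,0,0,0,0.117,0.4, 0,3.8,0,0,0,0,0.4, 0,4,0,0,0,0,0.4, 0,4,0,0,0,0,0.4, 0,4,0,0,0,0,0.4, 0,4,0,0,0,0,0.4, 0,4,0,0,0,0,0.4]' | head -1
python3 -m crank '[-0.5,4,0,0,0,0,0.4, -0.5,4,0,0,0,0,0.4, -0.5,3.6,0.5,0,0,0,0.4, -0.2,2.2,2,0,0,0,0.4, 0,1.2,3,0,0,0,0.4, 0,0.4,2.5,0,0,0,0.4, 0,0,1.5,0,0,0,0.4, 0,0,0.5,0,0,0,0.4, 0,0,0,0,0,0,0.4, 0,0,0,0,0,0,0.4]'
python3 - <<'E'
from h import *
go(557,-226.4,38,2.6)
d=snap('wrist')
for o in senders(d): print(o)
E
```

```text
t: 18.57
t: 19.4
t: 20.23
tcp_pos: [560.3, -220.7, 79.9]
tool_rot: [0.0, 1.0, 0.024, 0.0]
force: [-0.1, -0.3, 0.4]
width: 51.5
finger_force: 0.0
t 20.2 tcp [ 560.3 -220.7   79.9] yaw 2.75 tilt 0.03 w 51.5 F [-0.1 -0.3  0.4] gf 0.0 | rz 0.003  shift cm [-0.35  0.55  4.19]
(((556.4304809570312, -226.30906677246094), (31.518070220947266, 23.477758407592773), 2.6859731674194336), array([269., 243.]))
(((559.94189453125, -284.73455810546875), (34.7969970703125, 24.4062557220459), 3.000983476638794), array([372., 241.]))
```

```bash
python3 -m crank '[-0.37,0.55,0.8,0,0,0,0.4, 0,0,1.3,0,0,0,0.4, 0,0,1.3,0,0,0,0.4, 0,0,0.6,0,0,0,0.4, 0,0,0.2,0,0,0,0.4, 0,0,0,0,0,0,1, 0,0,0,0,0,0,1, 0,0,0,0,0,0,1, 0,0,0,0,0,0,1]' 60
python3 -m crank '[0,0,-0.3,0,0,0,1, 0,0,-0.4,0,0,0,1, 0,0,-0.5,0,0,0,1, 0,0,-0.8,0,0,0,1, 0,0,-1.5,0,0,0,1, 0,0,-2.5,0,0,0,1, 0,0,-3,0,0,0,1, 0,0,-3,0,0,0,1, 0,0,-2,0,0,0,1, 0,0,-0.5,0,0,0,1]'
python3 - <<'E'
from h import *
go(520,190,185,2.7)
E
```

```text
t: 21.03
tcp_pos: [556.5, -227.2, 38.0]
tool_rot: [0.0, 1.0, 0.023, 0.0]
force: [-0.3, 0.4, -0.6]
width: 22.7
finger_force: 59.3
t: 21.87
tcp_pos: [558.9, -228.5, 189.4]
tool_rot: [0.003, 1.0, 0.023, 0.005]
force: [0.2, -0.8, 0.2]
width: 22.8
finger_force: 60.8
t 21.9 tcp [ 558.9 -228.5  189.4] yaw 2.69 tilt 0.62 w 22.8 F [ 0.2 -0.8  0.2] gf 60.8 | rz -0.000  shift cm [ -1.91 -41.99   0.44]
```

```bash
python3 -m crank '[-0.2,-1.5,0,0,0,0,1, -0.2,-3.3,0,0,0,0,1, -0.2,-4,0,0,0,0,1, -0.2,-4,0,0,0,0,1, -0.2,-4,0,0,0,0,1, -0.2,-4,0,0,0,0,1, -0.2,-4,0,0,0,0,1, -0.2,-4,0,0,0,0,1, -0.2,-4,0,0,0,0,1, -0.2,-4,0,0,0,0,1]'|tail -2
python3 -m crank '[0,-3.4,0,0,0,0,1, 0,-1.5,0,0,0,-0.117,1, 0,0,0,0,0,-0.117,1, 0,0,0,0,0,-0.117,1, 0,0,0,0,0,-0.117,1, 0,0,0,0,0,-0.117,1, 0,0,0,0,0,-0.117,1, 0,0,0,0,0,-0.117,1, 0,0,0,0,0,-0.117,1, 0,0,0,0,0,-0.117,1]' | tail -2
python3 -m crank '[0,0,0,0,0,-0.117,1, 0,0,0,0,0,-0.117,1, 0,0,0,0,0,-0.117,1, 0,0,0,0,0,-0.117,1, 0,0,0,0,0,-0.117,1, 0,0,0,0,0,0,1, 0,0,0,0,0,0,1]'|tail -2
python3 - <<'E'
from h import *
d=snap('wrist','w8.png'); c,y=case(d); X=cp(c,6.2,30,-40); print(X); go(*X,31,96.3)
E
```

```text
width: 22.7
finger_force: 60.8
width: 22.7
finger_force: 60.8
width: 23.1
finger_force: 60.8
case [514.6 281.2] 5.92
(np.float64(548.7907961930604), np.float64(244.69395660205885))
t 24.2 tcp [515.7 188.9 181.5] yaw 96.39 tilt 0.11 w 22.5 F [-0.2  0.3  0.7] gf 60.8 | rz 0.002  shift cm [ 5.19  3.9  15.05]
```

```bash
python3 -m crank '[1,0.6,0,0,0,0,1, 1.5,1.2,0,0,0,0,1, 1.5,1.2,1,0,0,0,1, 1,0.7,2,0,0,0,1, 0.2,0.2,3,0,0,0,1, 0,0,3,0,0,0,1, 0,0,2,0,0,0,1, 0,0,0.5,0,0,0,1, 0,0,0,0,0,0,1, 0,0,0,0,0,0,1]'
python3 - <<'E'
from h import *
go(548.8,244.5,31,96.3)
E
```

```text
t: 25.0
tcp_pos: [550.2, 245.3, 68.4]
tool_rot: [0.0, 0.666, 0.746, 0.001]
force: [-0.5, -0.3, 0.3]
width: 23.2
finger_force: 60.8
t 25.0 tcp [550.2 245.3  68.4] yaw 96.51 tilt 0.08 w 23.2 F [-0.5 -0.3  0.3] gf 60.8 | rz 0.004  shift cm [-0.06 -0.15  3.74]
```

```bash
python3 -m crank '[-0.05,-0.12,1,0,0,0,1, 0,0,1.2,0,0,0,1, 0,0,1.0,0,0,0,1, 0,0,0.4,0,0,0,1, 0,0,0.1,0,0,0,1, 0,0,0,0,0,0,1, 0,0,0,0,0,0,0.6, 0,0,0,0,0,0,0.55, 0,0,0,0,0,0,0.55]'
python3 -m crank '[0,0,-1.5,0,0,0,0.5, 0,0,-3,0,0,0,0.4, 0,0,-3.5,0,0,0,0.4, -1,0,-3.5,0,0,0,0.4, -2,0,-2,0,0,0,0.4, -2,0,-0.5,0,0,0,0.4, -1,0,0,0,0,0,0.4, 0,0,0,0,0,0,0.4, 0,0,0,0,0,0,0.4]'
python3 - <<'E'
from h import *
d=snap('wrist','w9.png'); case(d)
for o in senders(d,25,53): print(o)
go(559.7,-286.3,180,2.7)
E
```

```text
t: 25.75
tcp_pos: [548.2, 244.0, 30.1]
tool_rot: [-0.0, 0.666, 0.746, -0.0]
force: [-0.2, -0.1, -0.0]
width: 38.3
finger_force: 0.0
t: 26.5
tcp_pos: [554.4, 184.3, 169.0]
tool_rot: [-0.001, 0.666, 0.746, -0.001]
force: [-0.4, -0.7, -0.6]
width: 51.0
finger_force: 0.0
case [514.6 281.3] 5.88
(((560.2205200195312, 2.2086544036865234), (60.883148193359375, 19.782480239868164), 8.152886390686035), array([245., 351.]))
(((746.8690185546875, 193.35104370117188), (53.368228912353516, 56.036739349365234), 20.808921813964844), array([483., 198.]))
(((549.6179809570312, 242.94412231445312), (23.415067672729492, 31.50145721435547), 5.736972808837891), array([260., 112.]))
(((544.6038208007812, 287.09417724609375), (23.611186981201172, 31.393835067749023), 7.36545991897583), array([260.,  50.]))
(((543.7553100585938, 319.1329345703125), (22.7950439453125, 3.8700029850006104), 6.4660539627075195), array([264.,   3.]))
t 26.6 tcp [554.2 184.7 168.8] yaw 96.52 tilt 0.16 w 51.0 F [ 0.2  0.  -0.3] gf 0.0 | rz 1.637  shift cm [-1.67 47.08 -1.12]
```

```bash
python3 -m crank '[0,0,-0.5,0,0,0.117,0.4, 0,0,-0.5,0,0,0.117,0.4, 0,0,0,0,0,0.117,0.4, 0,0,0,0,0,0.117,0.4, 0,0,0,0,0,0.117,0.4, 0,0,0,0,0,0.117,0.4, 0,0,0,0,0,0.117,0.4, 0,0,0,0,0,0.117,0.4, 0,0,0,0,0,0.117,0.4, 0,0,0,0,0,0.117,0.4]' | head -1
python3 -m crank '[0,0,0,0,0,0.117,0.4, 0,0,0,0,0,0.117,0.4, 0,0,0,0,0,0.117,0.4, 0,2,0,0,0,0.117,0.4, 0,3.8,0,0,0,0,0.4, 0,4,0,0,0,0,0.4, 0,4,0,0,0,0,0.4, 0,4,0,0,0,0,0.4, 0,4,0,0,0,0,0.4, 0,4,0,0,0,0,0.4]' | head -1
python3 -m crank '[-0.5,4,0,0,0,0,0.4, -0.5,4,0,0,0,0,0.4, -0.5,4,0,0,0,0,0.4, -0.2,4,0.5,0,0,0,0.4, 0,2.8,2.5,0,0,0,0.4, 0,1.6,3,0,0,0,0.4, 0,0.6,2.5,0,0,0,0.4, 0,0,1.5,0,0,0,0.4, 0,0,0,0,0,0,0.4, 0,0,0,0,0,0,0.4]'
python3 - <<'E'
from h import *
go(559.7,-286.3,38,2.6)
d=snap('wrist')
for o in senders(d): print(o)
E
```

```text
t: 27.38
t: 28.22
t: 29.05
tcp_pos: [561.8, -282.1, 78.5]
tool_rot: [-0.001, 1.0, 0.024, -0.002]
force: [0.2, 0.0, 0.7]
width: 51.1
finger_force: 0.0
t 29.1 tcp [ 561.8 -282.1   78.5] yaw 2.73 tilt 0.23 w 51.1 F [0.2 0.  0.7] gf 0.0 | rz 0.002  shift cm [-0.23  0.41  4.05]
(((558.6039428710938, -286.4239807128906), (31.296701431274414, 23.217641830444336), 2.7792937755584717), array([267., 243.]))
```

```bash
python3 -m crank '[-0.3,0.42,0.8,0,0,0,0.4, 0,0,1.3,0,0,0,0.4, 0,0,1.3,0,0,0,0.4, 0,0,0.6,0,0,0,0.4, 0,0,0.1,0,0,0,0.4, 0,0,0,0,0,0,1, 0,0,0,0,0,0,1, 0,0,0,0,0,0,1, 0,0,0,0,0,0,1]' 60
python3 -m crank '[0,0,-0.3,0,0,0,1, 0,0,-0.4,0,0,0,1, 0,0,-0.5,0,0,0,1, 0,0,-0.8,0,0,0,1, 0,0,-1.5,0,0,0,1, 0,0,-2.5,0,0,0,1, 0,0,-3,0,0,0,1, 0,0,-3,0,0,0,1, 0,0,-2,0,0,0,1, 0,0,-0.5,0,0,0,1]'
python3 - <<'E'
from h import *
go(520,190,185,2.7)
E
```

```text
t: 29.85
tcp_pos: [560.0, -287.5, 40.1]
tool_rot: [-0.0, 1.0, 0.023, 0.0]
force: [0.4, 3.7, 2.6]
width: 22.8
finger_force: 59.8
t: 30.68
tcp_pos: [562.3, -290.3, 192.0]
tool_rot: [0.004, 1.0, 0.023, 0.005]
force: [0.1, 0.0, 0.1]
width: 22.5
finger_force: 61.0
t 30.7 tcp [ 562.3 -290.3  192. ] yaw 2.68 tilt 0.70 w 22.5 F [0.1 0.  0.1] gf 61.0 | rz -0.000  shift cm [ -1.97 -48.17   0.7 ]
```

```bash
python3 -m crank '[-0.2,-1.5,0,0,0,0,1, -0.2,-3.3,0,0,0,0,1, -0.2,-4,0,0,0,0,1, -0.2,-4,0,0,0,0,1, -0.2,-4,0,0,0,0,1, -0.2,-4,0,0,0,0,1, -0.2,-4,0,0,0,0,1, -0.2,-4,0,0,0,0,1, -0.2,-4,0,0,0,0,1, -0.2,-4,0,0,0,0,1]'|tail -2
python3 -m crank '[0,-4,0,0,0,0,1, 0,-3.8,0,0,0,0,1, 0,-2.2,0,0,0,-0.117,1, 0,-0.8,0,0,0,-0.117,1, 0,0,0,0,0,-0.117,1, 0,0,0,0,0,-0.117,1, 0,0,0,0,0,-0.117,1, 0,0,0,0,0,-0.117,1, 0,0,0,0,0,-0.117,1, 0,0,0,0,0,-0.117,1]' | tail -2
python3 -m crank '[0,0,0,0,0,-0.117,1, 0,0,0,0,0,-0.117,1, 0,0,0,0,0,-0.117,1, 0,0,0,0,0,-0.117,1, 0,0,0,0,0,-0.117,1, 0,0,0,0,0,-0.117,1, 0,0,0,0,0,0,1, 0,0,0,0,0,0,1]'|tail -2
python3 - <<'E'
from h import *
d=snap('wrist','w10.png'); c,y=case(d); X=cp(c,6.2,-19,-40); print(X); go(*X,33,96.3)
for o in senders(d,25,53): print(o[0])
E
```

```text
width: 22.8
finger_force: 61.0
width: 22.5
finger_force: 61.0
width: 23.0
finger_force: 61.0
case [514.5 281.2] 6.09
(np.float64(499.917686561914), np.float64(239.41199742645398))
t 33.1 tcp [515.6 186.7 183.6] yaw 96.39 tilt 0.09 w 22.9 F [-0.3 -0.4 -0.5] gf 61.0 | rz 0.002  shift cm [ 5.41 -0.98 15.06]
((549.122802734375, -3.127859115600586), (50.746910095214844, 25.164478302001953), 6.4898362159729)
((734.7156372070312, 189.07691955566406), (28.962419509887695, 55.98476791381836), 20.813617706298828)
((548.46826171875, 242.5722198486328), (24.65960121154785, 31.958860397338867), 6.482887268066406)
((543.6303100585938, 287.1033630371094), (24.351402282714844, 31.388336181640625), 7.291539669036865)
((541.871826171875, 323.7481384277344), (24.911426544189453, 13.736897468566895), 6.704776763916016)
```

```bash
python3 -m crank '[1,-0.2,0,0,0,0,1, 1.5,-0.3,0,0,0,0,1, 1.5,-0.3,1,0,0,0,1, 1.1,-0.2,2,0,0,0,1, 0.3,0,3,0,0,0,1, 0,0,3,0,0,0,1, 0,0,2,0,0,0,1, 0,0,0.5,0,0,0,1, 0,0,0,0,0,0,1, 0,0,0,0,0,0,1]'
python3 - <<'E'
from h import *
go(499.9,239.4,33,96.3)
E
```

```text
t: 33.9
tcp_pos: [500.9, 239.5, 70.4]
tool_rot: [0.0, 0.666, 0.746, 0.001]
force: [0.6, 0.8, 0.3]
width: 22.5
finger_force: 61.0
t 33.9 tcp [500.9 239.5  70.4] yaw 96.51 tilt 0.08 w 22.5 F [0.6 0.8 0.3] gf 61.0 | rz 0.004  shift cm [-0.   -0.1   3.74]
```

```bash
python3 -m crank '[0,-0.1,1,0,0,0,1, 0,0,1.2,0,0,0,1, 0,0,1.0,0,0,0,1, 0,0,0.3,0,0,0,1, 0,0,0.1,0,0,0,1, 0,0,0,0,0,0,1, 0,0,0,0,0,0,0.65, 0,0,0,0,0,0,0.62, 0,0,0,0,0,0,0.62]'
python3 -m crank '[0,0,-1.5,0,0,0,0.62, 0,0,-3,0,0,0,0.62, 0,0,-3.5,0,0,0,0.6, -1,0,-3.5,0,0,0,0.8, -2,0,-2,0,0,0,1, -2,0,-0.5,0,0,0,1, -2,0,0,0,0,0,1, -1,0,0,0,0,0,1, 0,0,0,0,0,0,1]'
python3 - <<'E'
from h import *
d=snap('wrist','w11.png'); case(d)
for o in senders(d,25,53): print(o)
go(640,-47,140,2.6)
E
```

```text
t: 34.65
tcp_pos: [499.6, 239.0, 33.6]
tool_rot: [0.0, 0.666, 0.746, 0.0]
force: [-0.5, 0.1, 0.0]
width: 32.3
finger_force: 0.0
t: 35.4
tcp_pos: [508.6, 158.1, 173.4]
tool_rot: [0.0, 0.667, 0.745, -0.0]
force: [-0.0, 0.7, 0.2]
width: 0.1
finger_force: 0.0
case [514.5 281.2] 5.97
(((528.5973510742188, -15.877546310424805), (13.012650489807129, 42.591651916503906), 12.306461334228516), array([260., 345.]))
(((723.5515747070312, 184.12887573242188), (7.0863938331604, 36.45460510253906), 20.66855239868164), array([508., 178.]))
(((500.53564453125, 235.85968017578125), (23.524370193481445, 30.528762817382812), 6.3779683113098145), array([258.,  85.]))
(((548.52880859375, 242.066162109375), (23.975582122802734, 30.52928352355957), 6.660273551940918), array([320.,  84.]))
(((543.8973999023438, 286.0582275390625), (24.22781753540039, 29.667829513549805), 6.82119083404541), array([324.,  21.]))
t 35.5 tcp [508.3 159.  173.1] yaw 96.43 tilt 0.04 w 0.2 F [-0.3  0.4  0.5] gf 0.0 | rz 1.638  shift cm [12.22 21.18  3.31]
```

View pics/w11.png

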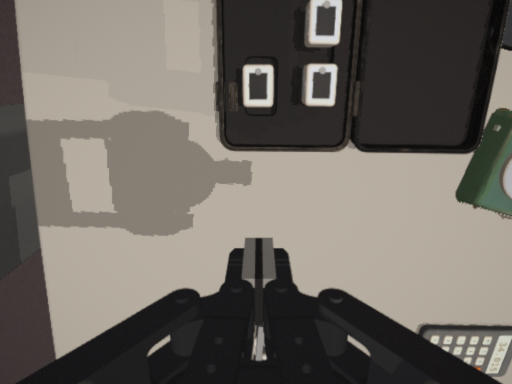

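Senders stand at (258,85), (320,84) and (323,21), with the fourth just out of frame. Now the covers: closed fingers go behind the +y cover.

```bash
python3 -m crank '[0,0,0,0,0,0.117,1, 0,0,0,0,0,0.117,1, 0,0,0,0,0,0.117,1, 0,0,0,0,0,0.117,1, 0,0,0,0,0,0.117,1, 0,0,0,0,0,0.117,1, 0,0,0,0,0,0.117,1, 0,0,0,0,0,0.117,1, 0,0,0,0,0,0.117,1, 0,0,0,0,0,0.117,1]' | head -1
python3 -m crank '[0,0,0,0,0,0.117,1, 0,0,0,0,0,0.117,1, 0,0,0,0,0,0.117,1, 1,2,0,0,0,0.117,1, 1.8,3.3,0,0,0,0,1, 1.8,3.3,0,0,0,0,1, 1.8,3.3,0,0,0,0,1, 1.8,3.3,0,0,0,0,1, 1.5,3,0,0,0,0,1, 1,2,0,0,0,0,1]' | head -1
python3 -m crank '[0.4,0.8,0,0,0,0,1, 0,0,0,0,0,0,1, 0,0,0,0,0,0,1]'
python3 - <<'E'
from h import *
go(626,-43.5,78,2.6)
d=snap('wrist','w12.png'); W=cloud(d)
for k in range(5):
    y=-45-60*k; m=(W[...,2]>85)&(W[...,2]<110)&(abs(W[...,1]-y)<12)&(W[...,0]>570)&(W[...,0]<640); P=W[m]; 
    if len(P)>20: print(k,np.percentile(P,[1,50,99],axis=0).round(1).tolist())
E
```

```text
t: 36.28
t: 37.12
t: 37.37
tcp_pos: [630.9, -42.3, 172.7]
tool_rot: [-0.001, 1.0, 0.024, -0.001]
force: [-0.4, 0.9, 0.6]
width: -0.2
finger_force: 0.0
t 37.4 tcp [630.9 -42.3 172.7] yaw 2.72 tilt 0.10 w -0.2 F [-0.4  0.9  0.6] gf 0.0 | rz 0.002  shift cm [-0.49  0.09  9.47]
0 [[596.0, -56.9, 85.6], [602.5, -45.8, 93.6], [604.1, -33.6, 96.8]]
1 [[584.8, -115.3, 85.4], [597.1, -104.2, 96.8], [606.1, -93.8, 100.3]]
2 [[587.5, -175.3, 86.0], [599.4, -163.7, 96.7], [608.1, -153.5, 100.2]]
3 [[589.6, -234.9, 87.7], [601.7, -222.8, 96.6], [610.8, -213.2, 100.4]]
```

View pics/w12.png

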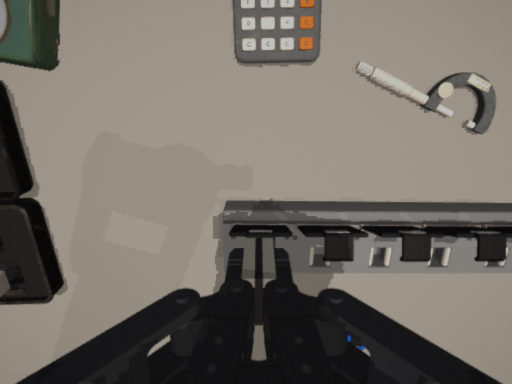

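Fingers stand behind the first cover at (262,232). The calculator at (277,25) is clear of the path.

```bash
python3 -m crank '[-0.3,0.2,2,0,0,0,1, 0,0,3,0,0,0,1, 0,0,2.5,0,0,0,1, 0,0,1.5,0,0,0,1, 0,0,0.5,0,0,0,1, 0,0,0,0,0,0,1, -0.7,0,0,0,0,0,1, -1,0,0,0,0,0,1]'
python3 -m crank '[-1,0,0,0,0,0,1, -1,0,0,0,0,0,1, -1,0,0,0,0,0,1, -0.6,0,0,0,0,0,1, 0,0,0,0,0,0,1, 0,0,0,0,0,0,1, 0,0,0,0,0,0,1]'
python3 - <<'E'
from h import *
go(534,-47.7,45,2.6)
d=snap('side'); W=cloud(d)
np.savez('/tmp/s2.npz',W=W,img=d['img'])
m=(abs(W[...,1]+46)<15)&(W[...,0]>515)&(W[...,0]<620)&(W[...,2]>30)&(W[...,2]<70)
P=W[m]; P=P[P[:,0].argsort()]
for x in range(520,610,8):
    s=P[abs(P[:,0]-x)<4]; 
    if len(s): print(x,len(s),np.median(s[:,2]).round(1))
E
```

```text
t: 38.08
tcp_pos: [612.6, -46.3, 80.5]
tool_rot: [0.0, 1.0, 0.024, 0.002]
force: [-0.7, -0.4, 0.8]
width: 0.0
finger_force: 0.1
t: 38.67
tcp_pos: [576.3, -48.4, 79.3]
tool_rot: [0.0, 1.0, 0.023, 0.001]
force: [-0.9, 0.8, 0.1]
width: 0.2
finger_force: 0.0
t 38.7 tcp [576.3 -48.4  79.3] yaw 2.69 tilt 0.10 w 0.2 F [-0.9  0.8  0.1] gf 0.0 | rz 0.002  shift cm [-4.22 -0.26  3.43]
528 23 65.0
536 20 33.2
544 14 32.9
552 21 33.5
560 35 33.8
568 33 34.6
576 23 44.9
584 11 39.7
592 2 30.3
```

```bash
python3 -m crank '[0,0,0,0,0,0,1, 0,0,0,0,0,0,1, 0,0,0,0,0,0,1]'|head -2
python3 - <<'E'
from h import *
d=snap('side'); im=d['img'][165:310,195:325]; cv2.imwrite('pics/s3.png',cv2.resize(im,None,fx=4,fy=4,interpolation=cv2.INTER_CUBIC))
E
```

```text
t: 38.97
tcp_pos: [575.7, -48.3, 78.3]
```

View pics/s3.png

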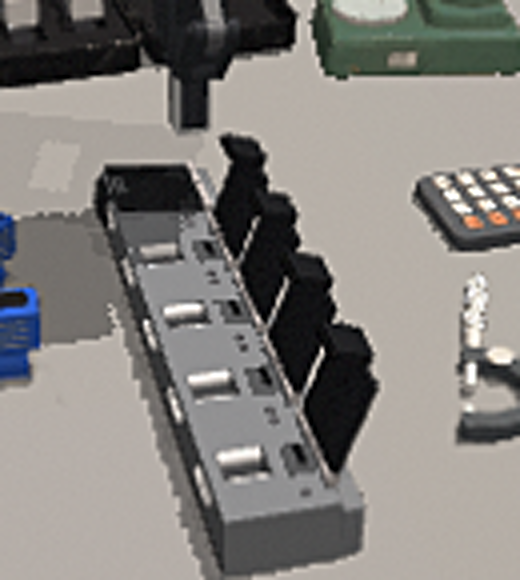

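The +y cover has fallen forward and rests on its catch at (150,185); the other four are still open. Now I press it.

```bash
python3 -m crank '[-1,0,0,0,0,0,1, -1.6,0,0,0,0,0,1, -1.2,0,0.8,0,0,0,1, -0.4,0,1.2,0,0,0,1, 0,0,0.8,0,0,0,1, 0,0,0.3,0,0,0,1, 0,0,0,0,0,0,1]'
python3 -m crank '[0,0,0.25,0,0,0,1, 0,0,0.25,0,0,0,1, 0,0,0.2,0,0,0,1]'
python3 -m crank '[0,0,0.1,0,0,0,1, 0,0,0,0,0,0,1]'
```

```text
t: 39.6
tcp_pos: [533.3, -50.1, 46.3]
tool_rot: [-0.0, 1.0, 0.023, -0.001]
force: [-0.5, -0.1, 0.5]
width: 0.1
finger_force: 0.0
t: 39.85
tcp_pos: [534.3, -50.4, 40.7]
tool_rot: [0.0, 1.0, 0.023, 0.001]
force: [0.2, 0.2, -0.9]
width: -0.0
finger_force: 0.0
t: 40.02
tcp_pos: [534.0, -50.3, 39.5]
tool_rot: [0.0, 1.0, 0.023, 0.0]
force: [0.1, -0.4, -1.2]
width: -0.1
finger_force: 0.1
```

```bash
python3 -m crank '[0,0,0.1,0,0,0,1, 0,0,0,0,0,0,1]'|sed -n 1,4p
python3 -m crank '[0,0,0.1,0,0,0,1, 0,0,0,0,0,0,1]'|sed -n 1,4p
python3 -m crank '[0,0,0.1,0,0,0,1, 0,0,0,0,0,0,1]'|sed -n 1,4p
```

```text
t: 40.18
tcp_pos: [534.0, -50.4, 39.2]
tool_rot: [0.0, 1.0, 0.023, 0.0]
force: [-2.1, 1.0, 5.7]
t: 40.35
tcp_pos: [534.1, -50.4, 39.0]
tool_rot: [0.0, 1.0, 0.024, -0.0]
force: [-4.6, 1.7, 12.1]
t: 40.52
tcp_pos: [534.1, -50.5, 38.7]
tool_rot: [0.0, 1.0, 0.024, -0.0]
force: [-7.8, 1.7, 17.1]
```

```bash
python3 -m crank '[0,0,-1,0,0,0,1, 0,0,-2.5,0,0,0,1, 0,0,-3.5,0,0,0,1, 0,0,-2.5,0,0,0,1, 1,0.6,-0.5,0,0,0,1, 2.2,1.3,0,0,0,0,1, 2.5,1.5,0,0,0,0,1, 2.3,1.4,0,0,0,0,1, 1.2,0.7,0,0,0,0,1, 0.3,0.2,0,0,0,0,1]'|head -2
python3 - <<'E'
from h import *
go(631.3,-103,78,2.6)
d=snap('side'); W=cloud(d)
m=(abs(W[...,1]+48)<20)&(W[...,0]>515)&(W[...,0]<620)&(W[...,2]>30)&(W[...,2]<70)
P=W[m]
for x in range(520,590,8):
    s=P[abs(P[:,0]-x)<4]
    if len(s): print(x,len(s),np.median(s[:,2]).round(1))
E
```

```text
t: 41.35
tcp_pos: [632.8, -104.0, 136.6]
t 41.4 tcp [ 632.8 -104.   136.6] yaw 2.63 tilt 0.09 w -0.3 F [ 0.4 -0.5 -0.6] gf 0.0 | rz 0.001  shift cm [-0.15 -0.11  5.86]
520 10 37.2
528 28 38.7
536 30 39.3
544 31 39.0
552 30 38.8
560 29 38.8
568 31 38.9
576 31 39.2
584 20 39.1
```

Cover is flat at 39 mm, so it is shut. Second cover.

```bash
python3 -m crank '[-0.1,0,1.5,0,0,0,1, 0,0,2.2,0,0,0,1, 0,0,1.5,0,0,0,1, 0,0,0.6,0,0,0,1, 0,0,0,0,0,0,1, -0.7,0,0,0,0,0,1, -1,0,0,0,0,0,1, -1,0,0,0,0,0,1, -1,0,0,0,0,0,1, -1,0,0,0,0,0,1]'|sed -n 1,4p
python3 -m crank '[-0.8,0,0,0,0,0,1, 0,0,0,0,0,0,1, 0,0,0,0,0,0,1, 0,0,0,0,0,0,1, 0,0,0,0,0,0,1, 0,0,0,0,0,0,1]'|sed -n 1,4p
python3 - <<'E'
from h import *
go(536.3,-107.3,46,2.6)
d=snap('side'); W=cloud(d)
m=(abs(W[...,1]+107)<18)&(W[...,0]>515)&(W[...,0]<620)&(W[...,2]>30)&(W[...,2]<100)
P=W[m]
print([(x,np.median(s[:,2]).round(1)) for x in range(520,610,10) if len(s:=P[abs(P[:,0]-x)<4])>3])
E
```

```text
t: 42.23
tcp_pos: [583.3, -105.3, 80.1]
tool_rot: [0.001, 1.0, 0.023, 0.001]
force: [0.2, 0.7, -0.2]
t: 42.73
tcp_pos: [575.6, -105.4, 78.6]
tool_rot: [0.0, 1.0, 0.023, 0.0]
force: [0.1, -1.0, -0.4]
t 42.7 tcp [ 575.6 -105.4   78.6] yaw 2.69 tilt 0.03 w -0.0 F [ 0.1 -1.  -0.4] gf 0.0 | rz 0.002  shift cm [-3.94  0.01  3.26]
[(520, np.float64(34.6)), (530, np.float64(47.6)), (540, np.float64(46.3)), (550, np.float64(44.6)), (560, np.float64(43.1)), (570, np.float64(80.1)), (580, np.float64(41.5)), (590, np.float64(40.1))]
```

```bash
python3 -m crank '[-1,0,0,0,0,0,1, -1.6,0,0,0,0,0,1, -1,0,0.8,0,0,0,1, -0.3,0,1.2,0,0,0,1, 0,0,0.8,0,0,0,1, 0,0,0.3,0,0,0,1, 0,0,0,0,0,0,1]'|sed -n 1,4p
python3 -m crank '[0,0,0.25,0,0,0,1, 0,0,0.25,0,0,0,1, 0,0,0.2,0,0,0,1]'|sed -n 1,4p
python3 -m crank '[0,0,0.15,0,0,0,1, 0,0,0,0,0,0,1]'|sed -n 1,4p
```

```text
t: 43.37
tcp_pos: [535.9, -107.0, 46.2]
tool_rot: [-0.0, 1.0, 0.023, -0.001]
force: [-0.1, 0.5, -0.7]
t: 43.62
tcp_pos: [536.9, -107.4, 40.7]
tool_rot: [0.0, 1.0, 0.023, 0.001]
force: [0.1, 0.1, 0.5]
t: 43.78
tcp_pos: [536.8, -107.3, 39.4]
tool_rot: [0.0, 1.0, 0.023, 0.0]
force: [-1.7, 1.1, 3.4]
```

```bash
python3 -m crank '[0,0,0.1,0,0,0,1, 0,0,0.1,0,0,0,1, 0,0,0.05,0,0,0,1, 0,0,0,0,0,0,1]'|sed -n 1,4p
python3 -m crank '[0,0,-1,0,0,0,1, 0,0,-2.5,0,0,0,1, 0,0,-3.5,0,0,0,1, 0,0,-2.5,0,0,0,1, 1,0.6,-0.5,0,0,0,1, 2.2,1.4,0,0,0,0,1, 2.5,1.6,0,0,0,0,1, 2.3,1.4,0,0,0,0,1, 1.2,0.8,0,0,0,0,1, 0.3,0.2,0,0,0,0,1]'|head -2
python3 - <<'E'
from h import *
go(634,-163,78,2.6)
d=snap('side'); W=cloud(d)
m=(abs(W[...,1]+107)<18)&(W[...,0]>515)&(W[...,0]<620)&(W[...,2]>30)&(W[...,2]<100)
P=W[m]
print([(x,np.median(s[:,2]).round(1)) for x in range(520,610,10) if len(s:=P[abs(P[:,0]-x)<4])>3])
E
```

```text
t: 44.12
tcp_pos: [536.9, -107.5, 38.7]
tool_rot: [0.0, 1.0, 0.024, -0.0]
force: [-8.3, 1.2, 18.2]
t: 44.95
tcp_pos: [635.7, -164.1, 136.5]
t 45.0 tcp [ 635.7 -164.1  136.5] yaw 2.64 tilt 0.10 w 0.5 F [-0.1 -0.2 -0.1] gf 0.0 | rz 0.001  shift cm [-0.16 -0.11  5.85]
[(530, np.float64(38.3)), (540, np.float64(39.1)), (550, np.float64(39.1)), (560, np.float64(39.1)), (570, np.float64(38.9)), (580, np.float64(39.1)), (590, np.float64(38.3))]
```

Second cover shut. Third cover, same steps.

```bash
python3 -m crank '[-0.1,0,1.5,0,0,0,1, 0,0,2.2,0,0,0,1, 0,0,1.5,0,0,0,1, 0,0,0.6,0,0,0,1, 0,0,0,0,0,0,1, -0.7,0,0,0,0,0,1, -1,0,0,0,0,0,1, -1,0,0,0,0,0,1, -1,0,0,0,0,0,1, -1,0,0,0,0,0,1]'|sed -n 1,4p
python3 -m crank '[-0.8,0,0,0,0,0,1, 0,0,0,0,0,0,1, 0,0,0,0,0,0,1, 0,0,0,0,0,0,1, 0,0,0,0,0,0,1, 0,0,0,0,0,0,1]'|sed -n 1,4p
python3 - <<'E'
from h import *
go(539,-167.3,46,2.6)
d=snap('side'); W=cloud(d)
m=(abs(W[...,1]+167)<18)&(W[...,0]>515)&(W[...,0]<620)&(W[...,2]>30)&(W[...,2]<100)
P=W[m]
print([(x,np.median(s[:,2]).round(1)) for x in range(520,610,10) if len(s:=P[abs(P[:,0]-x)<4])>3])
E
```

```text
t: 45.83
tcp_pos: [586.0, -165.3, 80.1]
tool_rot: [0.001, 1.0, 0.023, 0.001]
force: [0.4, 0.2, 0.6]
t: 46.33
tcp_pos: [578.4, -165.4, 78.6]
tool_rot: [0.0, 1.0, 0.024, 0.0]
force: [-0.3, 0.3, 0.1]
t 46.3 tcp [ 578.4 -165.4   78.6] yaw 2.69 tilt 0.03 w 0.4 F [-0.3  0.3  0.1] gf 0.0 | rz 0.002  shift cm [-3.95  0.01  3.26]
[(530, np.float64(47.1)), (540, np.float64(48.0)), (550, np.float64(46.2)), (560, np.float64(43.8)), (570, np.float64(82.0)), (580, np.float64(41.1)), (590, np.float64(40.5))]
```

```bash
python3 -m crank '[-1,0,0,0,0,0,1, -1.6,0,0,0,0,0,1, -1,0,0.8,0,0,0,1, -0.3,0,1.2,0,0,0,1, 0,0,0.8,0,0,0,1, 0,0,0.3,0,0,0,1, 0,0,0,0,0,0,1]'|sed -n 1,4p
python3 -m crank '[0,0,0.25,0,0,0,1, 0,0,0.25,0,0,0,1, 0,0,0.2,0,0,0,1, 0,0,0.15,0,0,0,1, 0,0,0,0,0,0,1]'|sed -n 1,4p
python3 -m crank '[0,0,0.1,0,0,0,1, 0,0,0.1,0,0,0,1, 0,0,0.05,0,0,0,1, 0,0,0,0,0,0,1]'|sed -n 1,4p
python3 -m crank '[0,0,-1,0,0,0,1, 0,0,-2.5,0,0,0,1, 0,0,-3.5,0,0,0,1, 0,0,-2.5,0,0,0,1, 1,0.6,-0.5,0,0,0,1, 2.2,1.4,0,0,0,0,1, 2.5,1.6,0,0,0,0,1, 2.3,1.4,0,0,0,0,1, 1.2,0.8,0,0,0,0,1, 0.3,0.2,0,0,0,0,1]'|head -2
python3 - <<'E'
from h import *
go(636.7,-223,78,2.6)
d=snap('side'); W=cloud(d)
m=(abs(W[...,1]+167)<18)&(W[...,0]>515)&(W[...,0]<620)&(W[...,2]>30)&(W[...,2]<100)
P=W[m]
print([(x,np.median(s[:,2]).round(1)) for x in range(520,610,10) if len(s:=P[abs(P[:,0]-x)<4])>3])
E
```

```text
t: 46.97
tcp_pos: [538.5, -166.8, 46.2]
tool_rot: [-0.001, 1.0, 0.023, -0.001]
force: [-1.1, -0.1, 0.3]
t: 47.38
tcp_pos: [539.6, -167.3, 39.4]
tool_rot: [0.0, 1.0, 0.023, 0.0]
force: [-0.9, 0.7, 2.4]
t: 47.72
tcp_pos: [539.7, -167.5, 38.7]
tool_rot: [0.0, 1.0, 0.024, -0.0]
force: [-7.7, 2.2, 17.1]
t: 48.55
tcp_pos: [638.5, -223.9, 136.4]
t 48.5 tcp [ 638.5 -223.9  136.4] yaw 2.66 tilt 0.10 w 0.1 F [ 0.2 -0.3 -0.3] gf 0.0 | rz 0.001  shift cm [-0.17 -0.1   5.84]
[(530, np.float64(38.6)), (540, np.float64(38.9)), (550, np.float64(39.0)), (560, np.float64(38.8)), (570, np.float64(39.1)), (580, np.float64(38.8)), (590, np.float64(39.8))]
```

Third shut. Fourth cover.

```bash
python3 -m crank '[-0.1,0,1.5,0,0,0,1, 0,0,2.2,0,0,0,1, 0,0,1.5,0,0,0,1, 0,0,0.6,0,0,0,1, 0,0,0,0,0,0,1, -0.7,0,0,0,0,0,1, -1,0,0,0,0,0,1, -1,0,0,0,0,0,1, -1,0,0,0,0,0,1, -1,0,0,0,0,0,1]'|sed -n 1,4p
python3 -m crank '[-0.8,0,0,0,0,0,1, 0,0,0,0,0,0,1, 0,0,0,0,0,0,1, 0,0,0,0,0,0,1, 0,0,0,0,0,0,1, 0,0,0,0,0,0,1]'|sed -n 1,4p
python3 - <<'E'
from h import *
go(541.8,-227.2,46,2.6)
d=snap('side'); W=cloud(d)
m=(abs(W[...,1]+227)<18)&(W[...,0]>515)&(W[...,0]<620)&(W[...,2]>30)&(W[...,2]<100)
P=W[m]
print([(x,np.median(s[:,2]).round(1)) for x in range(520,610,10) if len(s:=P[abs(P[:,0]-x)<4])>3])
E
```

```text
t: 49.43
tcp_pos: [588.7, -225.3, 80.0]
tool_rot: [0.001, 1.0, 0.023, 0.001]
force: [0.7, 0.3, 0.4]
t: 49.93
tcp_pos: [581.2, -225.3, 78.5]
tool_rot: [0.0, 1.0, 0.024, 0.0]
force: [-0.3, 0.3, -0.4]
t 49.9 tcp [ 581.2 -225.3   78.5] yaw 2.70 tilt 0.02 w 0.0 F [-0.3  0.3 -0.4] gf 0.0 | rz 0.002  shift cm [-3.94  0.01  3.25]
[(530, np.float64(43.2)), (540, np.float64(47.4)), (550, np.float64(46.1)), (560, np.float64(43.8)), (570, np.float64(43.2)), (580, np.float64(41.7)), (590, np.float64(40.5))]
```

```bash
python3 -m crank '[-1,0,0,0,0,0,1, -1.6,0,0,0,0,0,1, -1,0,0.8,0,0,0,1, -0.3,0,1.2,0,0,0,1, 0,0,0.8,0,0,0,1, 0,0,0.3,0,0,0,1, 0,0,0,0,0,0,1]'|sed -n 1,4p
python3 -m crank '[0,0,0.25,0,0,0,1, 0,0,0.25,0,0,0,1, 0,0,0.2,0,0,0,1, 0,0,0.15,0,0,0,1, 0,0,0,0,0,0,1]'|sed -n 1,4p
python3 -m crank '[0,0,0.1,0,0,0,1, 0,0,0.1,0,0,0,1, 0,0,0.05,0,0,0,1, 0,0,0,0,0,0,1]'|sed -n 1,4p
python3 -m crank '[0,0,-1,0,0,0,1, 0,0,-2.5,0,0,0,1, 0,0,-3.5,0,0,0,1, 0,0,-2.5,0,0,0,1, 1,0.6,-0.5,0,0,0,1, 2.2,1.4,0,0,0,0,1, 2.5,1.6,0,0,0,0,1, 2.3,1.4,0,0,0,0,1, 1.2,0.8,0,0,0,0,1, 0.3,0.2,0,0,0,0,1]'|head -2
python3 - <<'E'
from h import *
go(639.4,-283,78,2.6)
d=snap('side'); W=cloud(d)
m=(abs(W[...,1]+227)<18)&(W[...,0]>515)&(W[...,0]<620)&(W[...,2]>30)&(W[...,2]<100)
P=W[m]
print([(x,np.median(s[:,2]).round(1)) for x in range(520,610,10) if len(s:=P[abs(P[:,0]-x)<4])>3])
E
```

```text
t: 50.57
tcp_pos: [541.4, -226.7, 46.2]
tool_rot: [-0.001, 1.0, 0.023, -0.001]
force: [0.2, -0.3, -0.7]
t: 50.98
tcp_pos: [542.4, -227.3, 39.5]
tool_rot: [0.0, 1.0, 0.023, 0.0]
force: [-2.1, 1.2, 3.8]
t: 51.32
tcp_pos: [542.5, -227.4, 38.8]
tool_rot: [0.0, 1.0, 0.024, -0.0]
force: [-7.2, 3.3, 15.8]
t: 52.15
tcp_pos: [641.2, -283.7, 136.3]
t 52.1 tcp [ 641.2 -283.7  136.3] yaw 2.67 tilt 0.09 w 0.2 F [-0.7 -0.2 -0.5] gf 0.0 | rz 0.001  shift cm [-0.17 -0.08  5.83]
[(530, np.float64(37.7)), (540, np.float64(38.8)), (550, np.float64(38.6)), (560, np.float64(38.9)), (570, np.float64(38.8)), (580, np.float64(38.9)), (590, np.float64(39.4)), (600, np.float64(30.2))]
```

Fourth shut. Last cover.

```bash
python3 -m crank '[-0.1,0,1.5,0,0,0,1, 0,0,2.2,0,0,0,1, 0,0,1.5,0,0,0,1, 0,0,0.6,0,0,0,1, 0,0,0,0,0,0,1, -0.7,0,0,0,0,0,1, -1,0,0,0,0,0,1, -1,0,0,0,0,0,1, -1,0,0,0,0,0,1, -1,0,0,0,0,0,1]'|sed -n 1,4p
python3 -m crank '[-0.8,0,0,0,0,0,1, 0,0,0,0,0,0,1, 0,0,0,0,0,0,1, 0,0,0,0,0,0,1, 0,0,0,0,0,0,1, 0,0,0,0,0,0,1]'|sed -n 1,4p
python3 - <<'E'
from h import *
go(544.5,-287,46,2.6)
d=snap('side'); W=cloud(d)
m=(abs(W[...,1]+287)<18)&(W[...,0]>515)&(W[...,0]<620)&(W[...,2]>30)&(W[...,2]<100)
P=W[m]
print([(x,np.median(s[:,2]).round(1)) for x in range(520,610,10) if len(s:=P[abs(P[:,0]-x)<4])>3])
E
```

```text
t: 53.03
tcp_pos: [591.3, -285.3, 79.8]
tool_rot: [0.001, 1.0, 0.023, 0.001]
force: [-0.2, -1.0, -0.2]
t: 53.53
tcp_pos: [584.0, -285.2, 78.5]
tool_rot: [0.0, 1.0, 0.024, 0.0]
force: [-0.4, -0.2, 0.3]
t 53.5 tcp [ 584.  -285.2   78.5] yaw 2.70 tilt 0.02 w 0.3 F [-0.4 -0.2  0.3] gf 0.0 | rz 0.002  shift cm [-3.95  0.    3.25]
[(530, np.float64(42.1)), (540, np.float64(48.0)), (550, np.float64(46.3)), (560, np.float64(44.4)), (570, np.float64(42.9)), (580, np.float64(41.7)), (590, np.float64(40.0)), (600, np.float64(30.5))]
```

```bash
python3 -m crank '[-1,0,0,0,0,0,1, -1.6,0,0,0,0,0,1, -1,0,0.8,0,0,0,1, -0.3,0,1.2,0,0,0,1, 0,0,0.8,0,0,0,1, 0,0,0.3,0,0,0,1, 0,0,0,0,0,0,1]'|sed -n 1,4p
python3 -m crank '[0,0,0.25,0,0,0,1, 0,0,0.25,0,0,0,1, 0,0,0.2,0,0,0,1, 0,0,0.15,0,0,0,1, 0,0,0,0,0,0,1]'|sed -n 1,4p
python3 -m crank '[0,0,0.1,0,0,0,1, 0,0,0.1,0,0,0,1, 0,0,0.05,0,0,0,1, 0,0,0,0,0,0,1]'|sed -n 1,4p
python3 -m crank '[0,0,-1,0,0,0,1, 0,0,-2.5,0,0,0,1, 0,0,-3.5,0,0,0,1, 0,0,-3,0,0,0,1, 0,0,-3,0,0,0,1, 0,0,-3,0,0,0,1, 0,1.5,-1,0,0,0,1, 0,1.5,0,0,0,0,1, 0,0,0,0,0,0,1, 0,0,0,0,0,0,1]'|head -2
python3 - <<'E'
from h import *
d=snap('side','s9.png'); W=cloud(d)
for k in range(5):
    m=(abs(W[...,1]+47+60*k)<18)&(W[...,0]>515)&(W[...,0]<620)&(W[...,2]>30)&(W[...,2]<100)
    P=W[m]
    print(k,[(x,float(np.median(s[:,2]).round(1))) for x in range(530,600,15) if len(s:=P[abs(P[:,0]-x)<4])>3])
cv2.imwrite('pics/s10.png',cv2.resize(d['img'][130:310,170:360],None,fx=3,fy=3,interpolation=cv2.INTER_CUBIC))
E
```

```text
t: 54.17
tcp_pos: [544.2, -286.5, 46.1]
tool_rot: [-0.001, 1.0, 0.023, -0.001]
force: [0.6, 0.2, 0.5]
t: 54.58
tcp_pos: [545.2, -287.2, 39.4]
tool_rot: [0.0, 1.0, 0.023, 0.0]
force: [0.2, 0.8, 2.6]
t: 54.92
tcp_pos: [545.3, -287.4, 38.9]
tool_rot: [0.0, 1.0, 0.024, 0.0]
force: [-5.7, 3.4, 15.7]
t: 55.75
tcp_pos: [545.3, -317.3, 204.5]
0 [(530, 38.8), (545, 38.7), (560, 39.1), (575, 38.7), (590, 30.8)]
1 [(530, 38.6), (545, 39.0), (560, 39.2), (575, 39.2), (590, 39.6)]
2 [(530, 38.3), (545, 38.9), (560, 38.7), (575, 38.9), (590, 39.8)]
3 [(530, 36.9), (545, 38.9), (560, 38.8), (575, 39.0), (590, 39.5)]
4 [(530, 37.0), (545, 38.7), (560, 38.2), (575, 38.2), (590, 38.8)]
```

View pics/s10.png

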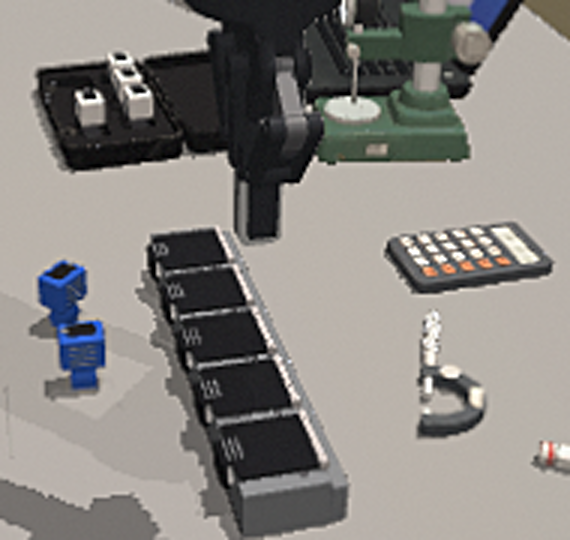

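All five covers lie flat (235,350). Four white senders stand in the case around (115,88), and the calculator at (470,255) and the blue decoys are where they were.

```bash
python3 -c "
from workcell import hand_in
print(hand_in())"
```

```text
the job is handed in; nothing more can be done
None
```

I moved all four docked transmitters into the case, where they stand upright, pressed all five covers shut and flat, left the calculator where it was, and handed the job in at about 56 s; no verdict came back.

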